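Set up the flask rocker for the next shift

ROBOT

A 6-joint arm with a two-finger parallel gripper is mounted at the origin on the work surface. World frame = base frame: x ahead of the robot, y to its left, z up, the work surface at z = 0. Lengths are in m, angles in rad, forces in N, time in s.
With the tool pointing down it reaches from about 0.425 to 0.95 m from the base axis. Payload 3.5 kg.
Tool frame: the origin (TCP) lies midway between the tips of the shut fingers; the grasp point (between the pads) lies ctrl.grasp_offset behind it (ctrl.grasp_offset is the distance from the TCP to the grasp point, in m); x points along the fingers, y is the direction in which the jaws open and shut, and the axes are right-handed (so a half turn about x gives the same grasp; the last joint's range is limited). The gripper opens to 85 mm and grips with 20 to 120 N. Pads are 22 mm wide; open, the fingers measure 114 mm over their backs; the gripper's body (76 mm by 85 mm) begins 54 mm behind the grasp point. The pads swing forward as they close: fully open they stand 13 mm farther back than shut.
Start: joints at [-1.332, 0.286, 1.577, -0, 1.279, -0.15], TCP at [0.256, -0.625, 0.21] pointing down, gripper open.
Joint ranges: [-2.77, 2.77], [-0.9, 2.22], [0.21, 2.48], [-1.53, 4.67], [0.24, 2.81], [-2.84, 2.84]. Speed limits (rad/s): [2.79, 2.79, 3.14, 3.14, 3.14, 3.14].

INTERFACE

Orientations are given as a unit quaternion [x, y, z, w].
In Python, from plant import readout, read_camera, sign_off, ctrl gives the robot as it stands.
- The arm moves only by the tool drive_tool, never from a script. Its argument "steps" is a list of rows, each a list of 5 numbers: the shift along the tool's x, y, z in cm, then the turn about the tool's x in degrees, then the opening, from 0 (shut) to 1 (fully open). A call has 1 to 10 rows; each row shifts and turns the commanded pose from where the row before left it, along the tool's axes as they then stand; what a row does not reach is not made up. A row lasts 1/10 s, in which the tool goes at most 50 mm and 8.59 degrees, less where a joint would pass 70% of its speed; a pose out of reach is approached as far as the arm can. A call is refused whole if a number of a shift passes 5 or a number of a turn 8.59, either way. A call with a gripper value outside its range is refused whole. The fingers move at their own pace and stop on an object; "force" is the grip in N (left out, the last holds). Time passes only in rows, so rows that do not move let the fingers close. It gives the time, the measured TCP pose, the force and the opening at its end, in the units of the state.
- readout.get_state(): the state, without advancing time (a new reading comes with each control period).
- read_camera(name): name is "scene" or "side" or "wrist"; returns a dict with "frame" (480x640x3 uint8, red, green, blue), "vertical_fov" (degrees; the focal length in pixels is half the picture's height over the tangent of half this angle, whatever the lens; pixels are square), "cx", "cy" (the principal point, pixels), "eye" and "orientation" of the camera in the world. Camera axes: x right, y up, looking along -z (the intrinsics and any distortion apply to the point x, -y, -z); pixel columns grow to the right and rows downward; lengths in m; the calibration is good to about 2 mm. A picture is of the moment at which its call begins. There is no depth.
- sign_off(): hands the job in, once; it reports no verdict.
The state is a dict: "time": time; "qpos": joint angles; "dq": joint speeds; "joint_efforts": joint torques, N m; "eef_pos": TCP position; "tcp_rot": TCP orientation; "contact_force": force on the tool from outside, world axes, zero at the start; "wrist_torque": the same for the moment, N m; "opening": opening from 0.0 (shut) to 1.0 (fully open).
Only numpy, scipy, OpenCV 4.12 (cv2) and the standard library are available. Lean on these libraries where they do the work, as an engineer would, in place of code of your own. Each camera call takes 0.05 s, during which the arm holds its last target. There are 200 camera calls.

TASK

Get the flask rocker ready for the next shift. First of all switch its toggle from the running position to the centre off detent, without letting it swing over to the opposite side, and let go of it; then stand the two used dishes from the rocker deck side by side in the red tray and lay all the culture flasks from the bench flat on the deck, inside its rim, none on another. Only after that press the amber, the blue and the green key on the console fully down in this order, one at a time, never the red one, and leave the toggle at off and the other things on the bench where they are.

Things in the scene. Friction and masses are not known exactly. Their poses are not given: they have to be found in the camera images.
- rocker: the rocker for culture flasks, fixed: a white base under an aluminium tray (the deck) with a dark dotted mat, 208 (its x) x 262 (its y) mm, deck rim top 88 mm above the bench; it stands to the left or the right of the flasks. Origin: on the bench under its middle; z up. It does not move
- deck (a point): middle of the deck's floor, 80 mm above the bench; axes as the rocker's. The floor inside the rim is 196 mm along x by 250 mm along y; the rim is 6 mm thick and stands 8 mm above the floor. Four flasks fit lying flat with their long sides along y, in two rows along x and two columns along y
- console: the rocker's control console, fixed: a white box 150 (its x) x 240 (its y) x 45 mm high, on the other side of the flasks. Origin: on the bench under its middle; z up. The toggle stands at y = +75 mm, the four keys sit in a square (60 mm apart in x, 58 mm in y) around y = -51 mm, which colour where varies
- toggle (a joint): angle (rad) of the forward-off-reverse toggle, hinged about the console's y axis: sprung detents at -0.36 (leaning to the console's -x, towards the robot), 0 (upright, off) and +0.36 (leaning to +x, away from the robot), where it starts. Those two are its stops. Let go within about 0.15 of upright it settles into off; beyond that it snaps to the side. The tip takes about 3 to 4 N to move
- toggle_tip (a point): middle of the toggle's black ball, 18 mm across, on a steel stem 10 mm across; the ball's middle is 60 mm from the hinge axis, which is 55 mm above the bench (over the point x = 0, y = 75 mm of the console), so the ball is 115 mm up when upright. Around the foot of the stem a collar 36 mm square stands up to 53 mm above the bench
- key_amber (a joint): travel (m) of the amber key: 0 up, 0.006 fully down; a spring returns it; about 4 N takes it fully down
- key_amber_top (a point): middle of the top face of the amber key, a round amber push button 26 mm across in a black collar 42 mm across whose top is 10 mm lower; 67 mm above the bench when up
- key_blue (a joint): travel (m) of the blue key: 0 up, 0.006 fully down; a spring returns it; about 4 N takes it fully down
- key_blue_top (a point): middle of the top face of the blue key, a round blue push button 26 mm across in a black collar 42 mm across whose top is 10 mm lower; 67 mm above the bench when up
- key_green (a joint): travel (m) of the green key: 0 up, 0.006 fully down; a spring returns it; about 4 N takes it fully down
- key_green_top (a point): middle of the top face of the green key, a round green push button 26 mm across in a black collar 42 mm across whose top is 10 mm lower; 67 mm above the bench when up
- key_red (a joint): travel (m) of the red key: 0 up, 0.006 fully down; a spring returns it; about 4 N takes it fully down
- key_red_top (a point): middle of the top face of the red key, a round red push button 26 mm across in a black collar 42 mm across whose top is 10 mm lower; 67 mm above the bench when up
- flask0: a clear flat culture flask lying on its broad face (may be absent): square body 70 (x) x 50 (y) x 26 mm (z), with a neck and an orange cap, 23 mm across, along its +x out to x = 67 mm. Origin: under the middle of the square body; x to the cap, z up when lying flat; about 70 g, rigid
- flask1: a clear flat culture flask lying on its broad face (may be absent): square body 70 (x) x 50 (y) x 26 mm (z), with a neck and an orange cap, 23 mm across, along its +x out to x = 67 mm. Origin: under the middle of the square body; x to the cap, z up when lying flat; about 70 g, rigid
- flask2: a clear flat culture flask lying on its broad face (may be absent): square body 70 (x) x 50 (y) x 26 mm (z), with a neck and an orange cap, 23 mm across, along its +x out to x = 67 mm. Origin: under the middle of the square body; x to the cap, z up when lying flat; about 70 g, rigid
- flask3: a clear flat culture flask lying on its broad face (may be absent): square body 70 (x) x 50 (y) x 26 mm (z), with a neck and an orange cap, 23 mm across, along its +x out to x = 67 mm. Origin: under the middle of the square body; x to the cap, z up when lying flat; about 70 g, rigid
- dish0: a used round culture dish, shut, pinkish with a pink disc on its lid, 56 mm across (the lid, from 9 mm up; 53 mm below it) and 16 mm high, standing on the deck at the start; about 60 g, lid fixed to it. Origin: middle of its underside; z up
- dish1: a used round culture dish, shut, pinkish with a pink disc on its lid, 56 mm across (the lid, from 9 mm up; 53 mm below it) and 16 mm high, standing on the deck at the start; about 60 g, lid fixed to it. Origin: middle of its underside; z up
- tray: the low red collecting tray for used dishes, fixed, beyond the flasks: 130 (its x) x 146 (its y) mm outside, walls 3 mm thick and 9 mm high above the bench. Origin: on the bench under its middle; z up
- tray_in (a point): middle of the tray's inner floor, 3 mm above the bench; axes as the tray's. The two dishes fit side by side along y
- tipbox: a small pale blue pipette-tip box with yellow lid, 55 x 80 x 47 mm; loose, not part of the job, must be left alone. Origin: middle of its underside
- pipettor: a white and pale green pipette controller lying down, 160 x 45 x 30 mm; loose, not part of the job, must be left alone. Origin: middle of its underside

How it is judged:
On the way, in this order (a step that is already met when the one before it is completed fails the run):
1. the toggle rests in its centre off position, let go (value of joint toggle between -0.09 and 0.09 rad and velocity of joint toggle between -0.1 and 0.1 rad/s and contact force between toggle and the fingers below 0.3 N), for 0.4 s.
2. both used dishes stand in the red tray and every flask present lies flat on the rocker deck, let go, the toggle off (value of joint toggle between -0.09 and 0.09 rad and x of dish0 in the frame of tray_in between -0.05 and 0.05 m and y of dish0 in the frame of tray_in between -0.06 and 0.06 m and z of dish0 in the frame of tray_in between -0.004 and 0.004 m and angle between each of dish0, dish1, flask0, flask1, flask2, flask3's own z axis and vertical below 0.1 rad and x of dish1 in the frame of tray_in between -0.05 and 0.05 m and y of dish1 in the frame of tray_in between -0.06 and 0.06 m and z of dish1 in the frame of tray_in between -0.004 and 0.004 m and x of flask0 in the frame of deck between -0.09 and 0.09 m and y of flask0 in the frame of deck between -0.115 and 0.115 m and z of flask0 in the frame of deck between -0.005 and 0.005 m and x of flask1 in the frame of deck between -0.09 and 0.09 m and y of flask1 in the frame of deck between -0.115 and 0.115 m and z of flask1 in the frame of deck between -0.005 and 0.005 m and x of flask2 in the frame of deck between -0.09 and 0.09 m and y of flask2 in the frame of deck between -0.115 and 0.115 m and z of flask2 in the frame of deck between -0.005 and 0.005 m and x of flask3 in the frame of deck between -0.09 and 0.09 m and y of flask3 in the frame of deck between -0.115 and 0.115 m and z of flask3 in the frame of deck between -0.005 and 0.005 m and linear speed of each of flask0, flask1, flask2, flask3, dish0, dish1 below 0.02 m/s and contact force between each of flask0, flask1, flask2, flask3, dish0, dish1 and the fingers below 0.2 N), for 0.3 s.
3. the amber key is pressed fully down, alone (value of joint key_amber above 0.0045 m and value of joint each of key_blue, key_green, key_red below 0.002 m), for 0.05 s.
4. the blue key is pressed fully down, alone (value of joint key_blue above 0.0045 m and value of joint each of key_amber, key_green, key_red below 0.002 m), for 0.05 s.
5. the green key is pressed fully down, alone (value of joint key_green above 0.0045 m and value of joint each of key_amber, key_blue, key_red below 0.002 m), for 0.05 s.
At the end, for the whole second after the job is handed in: The toggle is within 0.09 rad of upright; both used dishes stand flat on the red tray's floor (within 50 mm in x, 60 mm in y of its middle); every flask present lies flat on the deck floor inside the rim (5 mm, 0.1 rad); all still, all keys up (value of joint toggle between -0.09 and 0.09 rad and x of dish0 in the frame of tray_in between -0.05 and 0.05 m and y of dish0 in the frame of tray_in between -0.06 and 0.06 m and z of dish0 in the frame of tray_in between -0.004 and 0.004 m and angle between each of dish0, dish1, flask0, flask1, flask2, flask3's own z axis and vertical below 0.1 rad and x of dish1 in the frame of tray_in between -0.05 and 0.05 m and y of dish1 in the frame of tray_in between -0.06 and 0.06 m and z of dish1 in the frame of tray_in between -0.004 and 0.004 m and x of flask0 in the frame of deck between -0.09 and 0.09 m and y of flask0 in the frame of deck between -0.115 and 0.115 m and z of flask0 in the frame of deck between -0.005 and 0.005 m and x of flask1 in the frame of deck between -0.09 and 0.09 m and y of flask1 in the frame of deck between -0.115 and 0.115 m and z of flask1 in the frame of deck between -0.005 and 0.005 m and x of flask2 in the frame of deck between -0.09 and 0.09 m and y of flask2 in the frame of deck between -0.115 and 0.115 m and z of flask2 in the frame of deck between -0.005 and 0.005 m and x of flask3 in the frame of deck between -0.09 and 0.09 m and y of flask3 in the frame of deck between -0.115 and 0.115 m and z of flask3 in the frame of deck between -0.005 and 0.005 m and linear speed of each of flask0, flask1, flask2, flask3, dish0, dish1 below 0.02 m/s and value of joint each of key_amber, key_blue, key_green, key_red below 0.002 m); the robot touches nothing.
It fails at once if the toggle is swung past off into the opposite running position (distance of toggle_tip from where it was at the start of the episode above 0.035 m).
It fails at once if a flask is put on the deck while the toggle is not off ((value of joint toggle above 0.2 rad or value of joint toggle below -0.2 rad) and ((x of flask0 in the frame of deck between -0.09 and 0.09 m and y of flask0 in the frame of deck between -0.115 and 0.115 m and z of flask0 in the frame of deck between -0.01 and 0.02 m) or (x of flask1 in the frame of deck between -0.09 and 0.09 m and y of flask1 in the frame of deck between -0.115 and 0.115 m and z of flask1 in the frame of deck between -0.01 and 0.02 m) or (x of flask2 in the frame of deck between -0.09 and 0.09 m and y of flask2 in the frame of deck between -0.115 and 0.115 m and z of flask2 in the frame of deck between -0.01 and 0.02 m) or (x of flask3 in the frame of deck between -0.09 and 0.09 m and y of flask3 in the frame of deck between -0.115 and 0.115 m and z of flask3 in the frame of deck between -0.01 and 0.02 m))).
It fails at once if a used dish is taken away while the toggle is not off ((value of joint toggle above 0.2 rad or value of joint toggle below -0.2 rad) and distance of any of dish0, dish1 from where it was at the start of the episode above 0.08 m).
It fails at once if the red key is pressed, or two keys are down at once (value of joint key_red above 0.003 m or value of joint each of key_amber, key_blue above 0.003 m or value of joint each of key_amber, key_green above 0.003 m or value of joint each of key_blue, key_green above 0.003 m).
It fails at once if a bystander is moved more than 40 mm (distance of any of tipbox, pipettor from where it was at the start of the episode above 0.04 m).
Of flask0, flask1, flask2, flask3 only 2 to 4 are there at a start; the rules pass over those that are not, and their reading is None.
At some moment in a run one of flask0, flask1, flask2, flask3, dish0, dish1 may be knocked a few centimetres aside while the robot is not near it.
Once in a run the grip may slacken for a moment while it holds something.
It also fails if it takes over 210 s, if anything falls off the work surface, if the arm or the gripper's body presses on something with over 40 N, if the wrist force passes 120 N, or if a joint passes its speed limit or range.

## Working session

There is one attempt and no reset: what is moved stays moved. The work goes in short steps, Python scripts to look and compute and a tool call to move; the robot and the scene stay as the last step left them, time stands still between calls to the robot, and variables do not carry over. Pictures are saved under pics/ and viewed, about 12 in all and at most 16, crops included, and the job is handed in when it is done.

Besides the shell and the picture viewer there is one more tool, called after "Call:" as a command line: name --pt "numbers of a row" for each row, then --argument value for the rest. drive_tool: Moves the arm, as the interface text tells. Its arguments: {"type":"object","properties":{"steps":{"type":"array","items":{"type":"array","items":{"type":"number"}}},"force":{"type":"number"}},"required":["steps"]}

```bash
ls; mkdir -p pics; python3 - <<'E'
from plant import readout, read_camera, ctrl
import cv2
s=readout.get_state();print(s, ctrl.grasp_offset)
for n in("scene","side","wrist"):
    c=read_camera(n);print(n,{k:v for k,v in c.items() if k!="frame"});cv2.imwrite(f"pics/a_{n}.png",c["frame"][:,:,::-1])
E
```

```text
pics
{'time': 0.0, 'qpos': array([-1.33198365e+00,  2.87178442e-01,  1.57816460e+00,  9.04276269e-06,
        1.27856546e+00, -1.49995850e-01]), 'dq': array([8.70136256e-05, 6.70015039e-04, 8.05357791e-04, 2.38251226e-04,
       1.46044619e-04, 2.07123841e-03]), 'joint_efforts': array([ 7.83209234e-04, -4.05972326e+01, -2.92629361e+01, -6.27047666e-05,
        5.78678344e-03, -8.12426691e-06]), 'eef_pos': array([ 0.25575002, -0.6239268 ,  0.20894541]), 'tcp_rot': array([-0.69375338, -0.13741745,  0.69381997, -0.13578124]), 'contact_force': array([ 0.29798018, -0.23915057,  0.89785883]), 'wrist_torque': array([0.01768886, 0.01757869, 0.02068059]), 'opening': 1.000628470508849} 0.0187
scene {'vertical_fov': 47.27913260487417, 'cx': 318.9173311534669, 'cy': 240.26639178008398, 'eye': array([1.47013361, 0.11583394, 0.92331949]), 'orientation': array([0.25186557, 0.29847602, 0.69460039, 0.60415734])}
side {'vertical_fov': 42.825947310843425, 'cx': 310.825463972027, 'cy': 242.22161479435132, 'eye': array([0.09376939, 0.92044779, 0.7365408 ]), 'orientation': array([-0.12125903,  0.47236501,  0.84588604, -0.21597303])}
wrist {'vertical_fov': 68.3986496397302, 'cx': 321.42347636949285, 'cy': 238.2909572806047, 'eye': array([ 0.33149605, -0.59284837,  0.37155692]), 'orientation': array([-0.13530603,  0.09167539, -0.54987164,  0.81910261])}
```

View pics/a_scene.png

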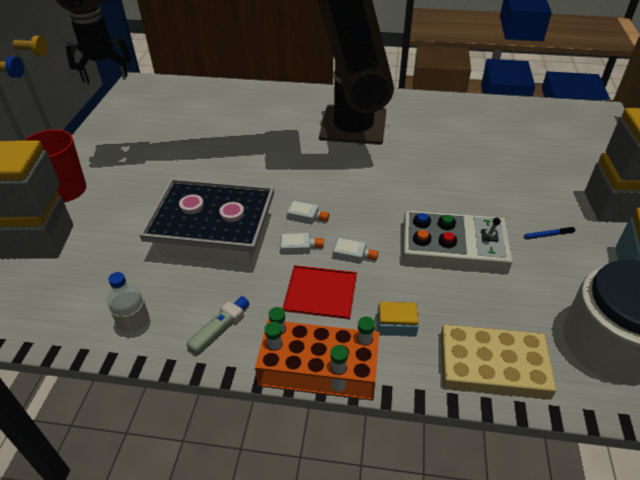

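View pics/a_side.png

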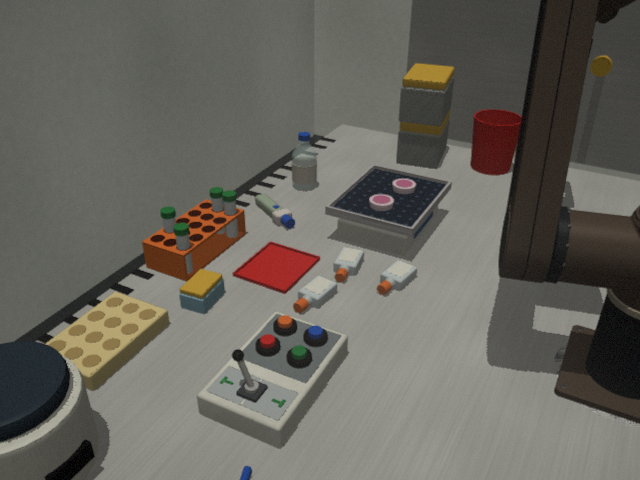

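The scene view shows three flasks (caps toward +y) at about (300,212), (297,243) and (350,249). The rocker with two dishes is on the right (−y): dishes at (191,203) and (232,211). The console is on the left (+y), with the toggle ball at (496,222) and keys at blue (423,219), green (447,221), amber (422,237) and red (448,239). The tray is at (321,291). The side view agrees.

```bash
cat > h.py <<'E'
import numpy as np, cv2
from scipy.spatial.transform import Rotation as R
from scipy.optimize import least_squares
def f_of(c): return 240/np.tan(np.radians(c["vertical_fov"])/2)
def ray(c,uv):
    f=f_of(c);uv=np.atleast_2d(uv)
    d=np.c_[(uv[:,0]-c["cx"])/f,-(uv[:,1]-c["cy"])/f,-np.ones(len(uv))]
    return R.from_quat(c["orientation"]).apply(d)
def onz(c,uv,z):
    d=ray(c,uv);return c["eye"]+d*((z-c["eye"][2])/d[:,2])[:,None]
def proj(c,P):
    q=R.from_quat(c["orientation"]).inv().apply(np.atleast_2d(P)-c["eye"]);f=f_of(c)
    return np.c_[c["cx"]+f*q[:,0]/-q[:,2],c["cy"]-f*q[:,1]/-q[:,2]]
def tri(cs,uvs):
    A=np.zeros((3,3));b=np.zeros(3)
    for c,u in zip(cs,uvs):
        d=ray(c,u)[0];d/=np.linalg.norm(d);M=np.eye(3)-np.outer(d,d);A+=M;b+=M@c["eye"]
    return np.linalg.solve(A,b)
def rect(cs,cl,w,h,z0,g):
    """fit x,y,yaw,z of a rectangle; corners order (+-),(++),(-+),(--)"""
    s=np.array([[1,-1],[1,1],[-1,1],[-1,-1]])*[w/2,h/2]
    def res(p):
        r=R.from_euler('z',p[2]).apply(np.c_[s,np.zeros(4)])+[p[0],p[1],p[3]]
        return np.concatenate([(proj(c,r)-k).ravel() for c,k in zip(cs,cl)])
    o=least_squares(res,[*g,0,z0]);return o.x,np.abs(o.fun).max()
RNG=dict(red=[((0,170,60),(6,256,256)),((174,170,60),(181,256,256))],orange=[((7,160,110),(15,256,256))],blue=[((108,150,70),(125,256,256))],
 green=[((50,100,20),(85,256,256))],pink=[((160,40,120),(178,160,256))],yellow=[((19,120,100),(28,256,256))])
def blobs(im,k,amin=25):
    hsv=cv2.cvtColor(im,cv2.COLOR_RGB2HSV);m=sum(cv2.inRange(hsv,np.array(a),np.array(b)) if 0 else cv2.inRange(hsv,tuple(map(float,a)),tuple(map(float,b))) for a,b in RNG[k])
    n,_,st,ce=cv2.connectedComponentsWithStats(m)
    return [(np.round(ce[i],1).tolist(),int(st[i,4]),st[i,:4].tolist()) for i in range(1,n) if st[i,4]>=amin]
E
python3 - <<'E'
from h import *; from plant import read_camera
cs=[read_camera("scene"),read_camera("side")]
for c,n in zip(cs,("scene","side")):
    for k in RNG:
        print(n,k,blobs(c["frame"],k))
print(rect(cs,[np.array([[144,236],[262,246],[273,186],[176,182]]),np.array([[374,168],[328,208],[408,238],[452,184]])],.208,.262,.088,(.65,-.3)))
a=cv2.resize(cs[0]["frame"][195:265,270:390],None,fx=6,fy=6,interpolation=cv2.INTER_CUBIC)[:,:,::-1]
b=cv2.resize(cs[1]["frame"][240:320,285:425],None,fx=5,fy=5,interpolation=cv2.INTER_CUBIC)[:,:,::-1]
cv2.imwrite("pics/b_flask.png",cv2.resize(a,(720,420)))
cv2.imwrite("pics/b_flask2.png",b)
E
```

```text
scene red [([50.9, 141.3], 587, [24, 130, 49, 27]), ([448.4, 235.9], 75, [443, 232, 12, 9]), ([320.4, 291.5], 3023, [283, 266, 73, 53])]
scene orange [([323.5, 214.4], 44, [319, 212, 10, 6]), ([422.7, 233.2], 64, [418, 230, 11, 8]), ([318.6, 241.0], 50, [315, 238, 8, 7]), ([372.9, 252.9], 56, [368, 250, 10, 7]), ([320.6, 352.1], 2835, [255, 322, 125, 60])]
scene blue [([8.6, 61.5], 60, [6, 57, 9, 11]), ([422.6, 216.2], 57, [418, 213, 10, 7]), ([542.1, 233.0], 112, [525, 230, 35, 7]), ([115.9, 277.6], 138, [109, 272, 15, 12]), ([241.4, 301.8], 95, [235, 297, 13, 11])]
scene green [([447.2, 219.2], 92, [442, 215, 12, 10]), ([274.7, 322.7], 442, [265, 307, 20, 33]), ([365.9, 324.9], 231, [358, 317, 17, 17]), ([338.8, 354.1], 250, [331, 346, 17, 18])]
scene pink [([190.5, 201.4], 175, [182, 196, 18, 12]), ([231.0, 209.0], 187, [222, 203, 19, 13])]
scene yellow [([26.9, 41.0], 108, [13, 36, 26, 9]), ([634.3, 115.2], 179, [625, 108, 15, 22]), ([15.4, 154.7], 979, [0, 141, 40, 32]), ([398.2, 311.8], 754, [379, 302, 39, 21]), ([458.1, 334.1], 171, [450, 328, 17, 13]), ([482.5, 336.5], 171, [
[... 1079 characters left out ...]
 14, 12]), ([180.9, 228.7], 158, [174, 223, 15, 13]), ([298.7, 351.4], 152, [291, 346, 16, 13]), ([225.8, 380.6], 30, [221, 377, 12, 7]), ([278.9, 402.0], 38, [272, 399, 13, 8])]
side pink [([403.7, 183.0], 116, [395, 179, 18, 9]), ([381.1, 199.0], 133, [372, 195, 19, 9])]
side yellow [([604.3, 57.3], 35, [595, 55, 17, 9]), ([428.9, 73.0], 753, [403, 63, 51, 21]), ([200.5, 282.1], 628, [180, 269, 42, 27]), ([78.0, 328.6], 29, [74, 325, 11, 8]), ([93.4, 336.3], 46, [88, 332, 12, 10]), ([58.6, 344.6], 42, [53, 341, 12, 9]), ([108.3, 343.7], 25, [105, 340, 7, 9]), ([73.4, 352.0], 45, [68, 348, 13, 10])]
(array([ 0.53922998, -0.27842906, -0.0021479 ,  0.0780228 ]), np.float64(4.628762251640751))
```

View pics/b_flask.png

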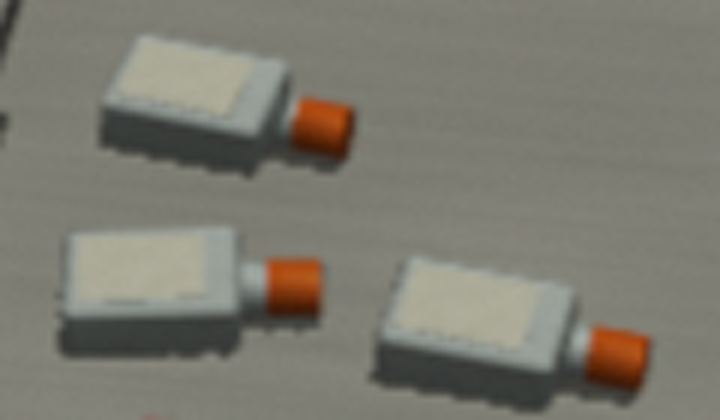

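```bash
python3 - <<'E'
from h import *; from plant import read_camera
cs=[read_camera("scene"),read_camera("side")]
T={'blue':((422.6,216.2),(315,330.4)),'green':((447.2,219.2),(298.7,351.4)),'amber':((422.7,233.2),(284.5,319.9)),'red':((448.4,235.9),(267.2,340.2)),
'dA':((190.5,201.4),(403.7,183)),'dB':((231,209),(381.1,199)),'tray':((320.4,291.5),(275.9,266.5)),'ball':((496,222),(238,355)),
'capA':((323.5,214.4),(385.3,284.7)),'capB':((318.6,241),(341.8,271.7)),'capC':((372.9,252.9),(301.7,302.6))}
np.set_printoptions(precision=4,suppress=True)
for k,(a,b) in T.items():
    P=tri(cs,(a,b)); print(k,P,'res px',np.round([np.linalg.norm(proj(c,P)-u) for c,u in zip(cs,(a,b))],1))
F={'A':[(148,35),(288,62),(252,138),(105,103)],'B':[(70,232),(236,228),(238,318),(68,316)],'C':[(410,258),(578,285),(555,375),(380,338)]}
for k,v in F.items():
    P=onz(cs[0],np.array(v)/6+[270,195],.026)
    d=(P[1]+P[2]-P[0]-P[3])[:2];print(k,P.mean(0),'dir deg',np.degrees(np.arctan2(d[1],d[0])),'len',np.linalg.norm(d)/2,np.linalg.norm((P[0]+P[1]-P[2]-P[3])[:2])/2)
C=onz(cs[0],[[144,236],[262,246],[273,186],[176,182]],.088);print(C)
print(onz(cs[1],[[374,168],[328,208],[408,238],[452,184]],.088))
# tray corners
for c in cs:
    hsv=cv2.cvtColor(c["frame"],cv2.COLOR_RGB2HSV);m=cv2.inRange(hsv,(0,170,60),(6,256,256))|cv2.inRange(hsv,(174,170,60),(181,256,256))
    ct=[x for x in cv2.findContours(m,cv2.RETR_EXTERNAL,cv2.CHAIN_APPROX_NONE)[0] if cv2.contourArea(x)>1500]
    for x in ct:
        a=cv2.approxPolyDP(cv2.convexHull(x),6,True)[:,0].astype(float);print(len(a),onz(c,a,.006))
def crop(i,x0,y0,w,h,s): return cv2.resize(cs[i]["frame"][y0:y0+h,x0:x0+w],None,fx=s,fy=s,interpolation=cv2.INTER_CUBIC)[:,:,::-1]
a=crop(0,135,170,145,85,5);b=crop(1,320,155,145,95,2);
cv2.imwrite("pics/c_deck.png",a)
a=crop(0,400,200,120,75,6);b=crop(1,195,305,160,140,4)
cv2.imwrite("pics/c_con.png",a);cv2.imwrite("pics/c_con2.png",b)
E
```

```text
blue [0.4762 0.2094 0.0627] res px [0.3 0.5]
green [0.476  0.2667 0.0602] res px [0.5 0.8]
amber [0.5359 0.2102 0.0632] res px [0.3 0.4]
red [0.5351 0.2682 0.0613] res px [0.3 0.4]
dA [ 0.5305 -0.3356  0.0935] res px [0.2 0.2]
dB [ 0.5451 -0.2334  0.0939] res px [0.2 0.2]
tray [ 0.6867 -0.0044  0.0001] res px [0.1 0.1]
ball [0.5257 0.364  0.1077] res px [0.8 1.2]
capA [ 0.4461 -0.0317  0.0157] res px [0.8 1. ]
capB [ 0.5432 -0.0302  0.0165] res px [0.9 1.1]
capC [0.5652 0.1006 0.0156] res px [0.9 1.1]
A [ 0.4465 -0.0822  0.026 ] dir deg 79.4789395186945 len 0.06369540666714121 0.04829450103359794
B [ 0.5607 -0.0812  0.026 ] dir deg 98.12195950235132 len 0.06597134230930668 0.04915276323360119
C [0.5661 0.0485 0.026 ] dir deg 82.69576499327695 len 0.06808560018215762 0.04813106039528567
[[ 0.6539 -0.4038  0.088 ]
 [ 0.6501 -0.1368  0.088 ]
 [ 0.4419 -0.1554  0.088 ]
 [ 0.4575 -0.397   0.088 ]]
[[ 0.6312 -0.3917  0.088 ]
 [ 0.636  -0.1487  0.088 ]
 [ 0.4334 -0.1126  0.088 ]
 [ 0.431  -0.3973  0.088 ]]
4 [[ 0.624  -0.0743  0.006 ]
 [ 0.624   0.0662  0.006 ]
 [ 0.7535  0.0661  0.006 ]
 [ 0.7532 -0.0708  0.006 ]]
4 [[ 0.7487  0.0627  0.006 ]
 [ 0.746  -0.0763  0.006 ]
 [ 0.6204 -0.0733  0.006 ]
 [ 0.6178  0.0724  0.006 ]]
4 [[ 0.4308 -1.1843  0.006 ]
 [ 0.3634 -0.7403  0.006 ]
 [ 0.4548 -0.6982  0.006 ]
 [ 0.5717 -1.119   0.006 ]]
```

View pics/c_con.png

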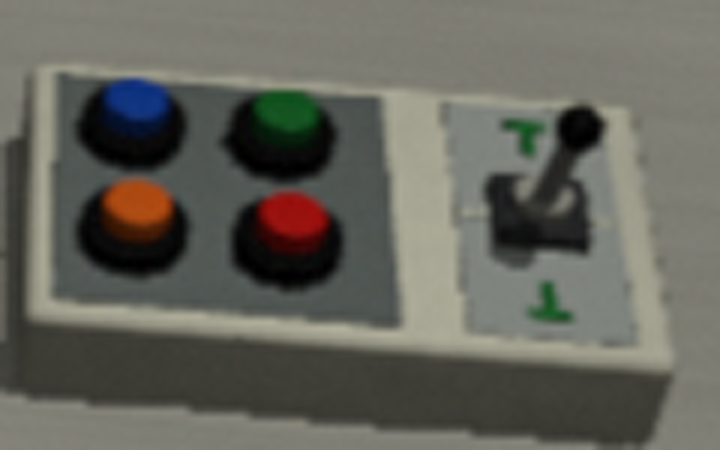

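View pics/c_con2.png

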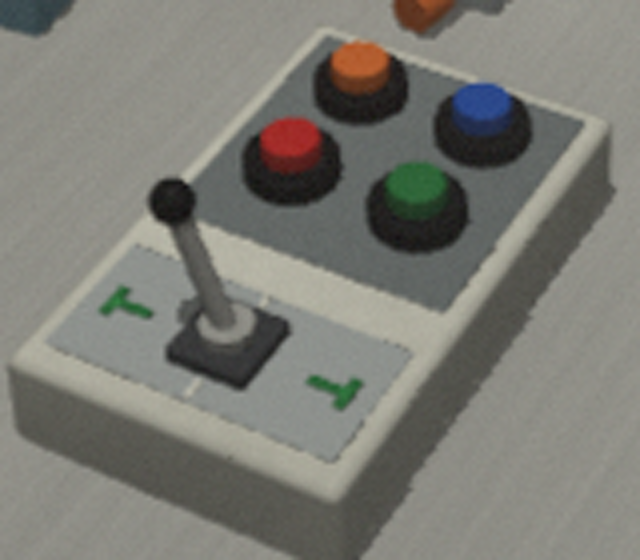

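View pics/c_deck.png

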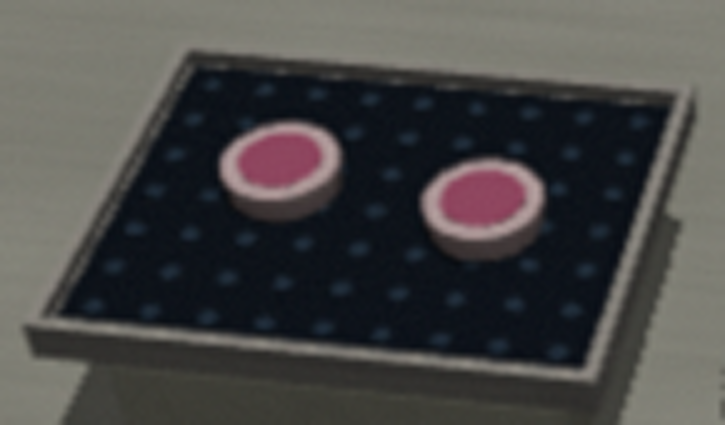

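The console crops show the toggle leaning to +x, with the keys blue/green on the robot side and amber/red on the far side. The deck crop shows the rim corners at crop pixels (190,50), (690,90), (597,380) and (28,330). The first move will align the jaws with world x, so later moves come down to simple axis shifts.

```bash
cat >> h.py <<'E'
def plan(tgts,yd=None):
    """rows from current pose through list of (x,y,z[,yaw deg of tool y])"""
    from plant import readout
    s=readout.get_state();p=np.array(s["eef_pos"]);q=R.from_quat(s["tcp_rot"])
    for t in tgts:
        d=np.array(t[:3])-p;m=q.as_matrix();cur=np.degrees(np.arctan2(m[1,1],m[0,1]))
        turn=((t[3]-cur+180)%360-180) if len(t)>3 else 0   # world yaw change
        n=max(1,int(np.ceil(max(np.linalg.norm(d)/.049,abs(turn)/8.4))))
        rows=[]
        for i in range(n):
            v=q.inv().apply(d/n)*100;rows.append([*np.round(v,2).tolist(),round(-turn/n,2)])
            q=q*R.from_euler('x',-turn/n,degrees=True)
        p=p+d;print(t,rows)
E
python3 - <<'E'
from h import *; from plant import read_camera,readout
np.set_printoptions(precision=4,suppress=True)
s=readout.get_state();print(R.from_quat(s["tcp_rot"]).as_matrix())
c=read_camera("scene")
P=onz(c,np.array([(28,330),(597,380),(690,90),(190,50)])/5+[135,170],.088);print(P,P.mean(0))
print(onz(c,[[323.5,214.4],[318.6,241],[372.9,252.9]],.013))
m=R.from_quat(s["tcp_rot"]).as_matrix();cur=np.degrees(np.arctan2(m[1,1],m[0,1]));print(cur)
for y in (0,180):
    print(y);plan([(.50,-.30,.21,y),(.506,.3646,.21)])
E
```

```text
[[-0.0001  0.379  -0.9254]
 [ 0.0005 -0.9254 -0.379 ]
 [-1.     -0.0005 -0.0001]]
[[ 0.6549 -0.4114  0.088 ]
 [ 0.6523 -0.1532  0.088 ]
 [ 0.4496 -0.1538  0.088 ]
 [ 0.4507 -0.4071  0.088 ]] [ 0.5519 -0.2814  0.088 ]
[[ 0.4454 -0.0306  0.013 ]
 [ 0.542  -0.0291  0.013 ]
 [ 0.5647  0.1021  0.013 ]]
-67.72554893087573
0
(0.5, -0.3, 0.21, 0) [[0.0, -2.31, -3.88, np.float64(-7.52)], [0.0, -1.78, -4.15, np.float64(-7.52)], [0.0, -1.22, -4.34, np.float64(-7.52)], [0.0, -0.64, -4.47, np.float64(-7.52)], [0.0, -0.05, -4.51, np.float64(-7.52)], [0.0, 0.54, -4.48, np.float64(-7.52)], [0.0, 1.12, -4.37, np.float64(-7.52)], [0.0, 1.68, -4.19, np.float64(-7.52)], [0.0, 2.22, -3.93, np.float64(-7.52)]]
(0.506, 0.3646, 0.21) [[0.0, 0.04, -4.75, 0.0], [0.0, 0.04, -4.75, 0.0], [0.0, 0.04, -4.75, 0.0], [0.0, 0.04, -4.75, 0.0], [0.0, 0.04, -4.75, 0.0], [0.0, 0.04, -4.75, 0.0], [0.0, 0.04, -4.75, 0.0], [0.0, 0.04, -4.75, 0.0], [0.0, 0.04, -4.75, 0.0], [0.0, 0.04, -4.75, 0.0], [0.0, 0.04, -4.75, 0.0], [0.0, 0.04, -4.75, 0.0], [0.0, 0.04, -4.75, 0.0], [0.0, 0.04, -4.75, 0.0]]
180
(0.5, -0.3, 0.21, 180) [[
[... 210 characters left out ...]
95, np.float64(8.02)], [0.0, -2.85, -0.56, np.float64(8.02)], [0.0, -2.9, -0.16, np.float64(8.02)], [0.0, -2.89, 0.25, np.float64(8.02)], [0.0, -2.83, 0.65, np.float64(8.02)], [0.0, -2.71, 1.04, np.float64(8.02)], [0.0, -2.54, 1.41, np.float64(8.02)], [0.0, -2.32, 1.75, np.float64(8.02)], [0.0, -2.05, 2.05, np.float64(8.02)]]
(0.506, 0.3646, 0.21) [[0.0, -0.04, 4.75, 0.0], [0.0, -0.04, 4.75, 0.0], [0.0, -0.04, 4.75, 0.0], [0.0, -0.04, 4.75, 0.0], [0.0, -0.04, 4.75, 0.0], [0.0, -0.04, 4.75, 0.0], [0.0, -0.04, 4.75, 0.0], [0.0, -0.04, 4.75, 0.0], [0.0, -0.04, 4.75, 0.0], [0.0, -0.04, 4.75, 0.0], [0.0, -0.04, 4.75, 0.0], [0.0, -0.04, 4.75, 0.0], [0.0, -0.04, 4.75, 0.0], [0.0, -0.04, 4.75, 0.0]]
```

Call:
drive_tool --pt "0 -2.31 -3.88 -7.52 1" --pt "0 -1.78 -4.15 -7.52 1" --pt "0 -1.22 -4.34 -7.52 1" --pt "0 -0.64 -4.47 -7.52 1" --pt "0 -0.05 -4.51 -7.52 1" --pt "0 0.54 -4.48 -7.52 1" --pt "0 1.12 -4.37 -7.52 1" --pt "0 1.68 -4.19 -7.52 1" --pt "0 2.22 -3.93 -7.52 1" --pt "0 0 0 0 1"

```text
time: 1.4
eef_pos: [0.5027, -0.2959, 0.2106]
tcp_rot: [0.499, 0.502, -0.498, 0.502]
contact_force: [0.2, 0.1, 0.9]
opening: 0.999
```

Call:
drive_tool --pt "0 0.04 -4.75 0 1" --pt "0 0.04 -4.75 0 1" --pt "0 0.04 -4.75 0 1" --pt "0 0.04 -4.75 0 1" --pt "0 0.04 -4.75 0 1" --pt "0 0.04 -4.75 0 1" --pt "0 0 0 0 1" --pt "0 0 0 0 1"

```text
time: 2.2
eef_pos: [0.5029, -0.0148, 0.2105]
tcp_rot: [0.5, 0.5, -0.5, 0.501]
contact_force: [0.4, 0.0, -0.6]
opening: 0.997
```

```bash
python3 - <<'E'
from h import *; from plant import read_camera
import pickle
c=read_camera("wrist");pickle.dump(c,open("w1.pkl","wb"));cv2.imwrite("pics/d_w.png",c["frame"][:,:,::-1]);print(c["eye"])
E
```

```text
[0.5013503  0.06846281 0.37295841]
```

View pics/d_w.png

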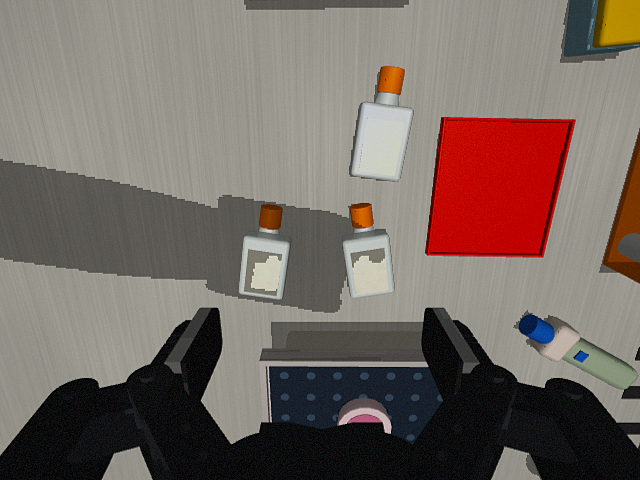

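Call:
drive_tool --pt "0 0.04 -4.75 0 1" --pt "0 0.04 -4.75 0 1" --pt "0 0.04 -4.75 0 1" --pt "0 0.04 -4.75 0 1" --pt "0 0.04 -4.75 0 1" --pt "0 0.04 -4.75 0 1" --pt "0 0.04 -4.75 0 1" --pt "0 0.04 -4.75 0 1" --pt "0 0 0 0 1" --pt "0 0 0 0 1"

```text
time: 3.25
eef_pos: [0.5074, 0.364, 0.2097]
tcp_rot: [-0.5, -0.499, 0.501, -0.5]
contact_force: [0.8, -1.4, -0.4]
opening: 1.003
```

Wrist view: flask A has its body near (265,266) and cap at (271,215), B body (369,267) and cap (361,215), C body (381,142) and cap (391,80). The tray corners are (442,118), (574,120), (543,256) and (427,253). Next I lower the open jaws around the toggle ball and close them centred on the hinge, so they can't carry it past off.

Call:
drive_tool --pt "3 -0.14 -0.06 0 1" --pt "3 0 0 0 1" --pt "3 0 0 0 1" --pt "2.5 0 0 0 1" --pt "0 0 0 0 1" --pt "0 0 0 0 1"

```text
time: 3.85
eef_pos: [0.5058, 0.3637, 0.0956]
tcp_rot: [-0.501, -0.499, 0.501, -0.499]
contact_force: [0.0, 0.0, 1.1]
opening: 0.999
```

Call:
drive_tool --pt "0 0 0 0 0.8" --pt "0 0 0 0 0.6" --pt "0 0 0 0 0.5" --pt "0 0 0 0 0.4" --pt "0 0 0 0 0.36" --pt "0 0 0 0 0.32" --pt "0 0 0 0 0.3" --pt "0 0 0 0 0.29" --pt "0 0 0 0 0.29" --pt "0 0 0 0 0.29" --force 20

```text
time: 4.85
eef_pos: [0.5087, 0.3664, 0.0988]
tcp_rot: [0.503, 0.498, -0.497, 0.501]
contact_force: [5.0, -0.6, 6.2]
opening: 0.291
```

```bash
python3 - <<'E'
from h import *; from plant import read_camera
import pickle
np.set_printoptions(precision=4,suppress=True)
cs=[read_camera(n) for n in("scene","side")]
a=cv2.resize(cs[0]["frame"][180:270,440:540],None,fx=4,fy=4);b=cv2.resize(cs[1]["frame"][310:410,190:290],None,fx=4,fy=4)
cv2.imwrite("pics/e.png",np.hstack([cv2.resize(a,(400,400)),b])[:,:,::-1])
c=pickle.load(open("w1.pkl","rb"))
F={'A':[(246,234),(290,238),(283,298),(240,293)],'B':[(344,240),(387,236),(394,293),(349,298)],'C':[(360,103),(412,109),(400,181),(350,176)]}
cap={'A':(271,215),'B':(361,215),'C':(391,80)}
for k,v in F.items():
    P=onz(c,v,.026);q=onz(c,cap[k],.013)[0];m=P.mean(0);d=(P[0]+P[1]-P[2]-P[3])[:2];e=(q-m)[:2]
    print(k,m,np.degrees(np.arctan2(d[1],d[0])),np.degrees(np.arctan2(e[1],e[0])),np.linalg.norm(d)/2,np.linalg.norm((P[0]+P[3]-P[1]-P[2])[:2])/2,'cap',q)
P=onz(c,[(442,118),(574,120),(543,256),(427,253)],.009);print(P,P.mean(0))
E
```

```text
A [ 0.4412 -0.0825  0.026 ] 81.34892978299646 82.07638986945094 0.06980055752151217 0.04645068263988428 cap [ 0.4486 -0.029   0.013 ]
B [ 0.5521 -0.0836  0.026 ] 97.92153093873789 99.01882256298208 0.0674847357860697 0.04714264578040208 cap [ 0.5434 -0.029   0.013 ]
C [0.5578 0.0449 0.026 ] 84.14593447093188 81.032024249555 0.0670305294836136 0.049019629354246606 cap [0.5667 0.1013 0.013 ]
[[ 0.6194  0.0677  0.009 ]
 [ 0.7487  0.0659  0.009 ]
 [ 0.7475 -0.0771  0.009 ]
 [ 0.6185 -0.0735  0.009 ]] [ 0.6835 -0.0042  0.009 ]
```

View pics/e.png

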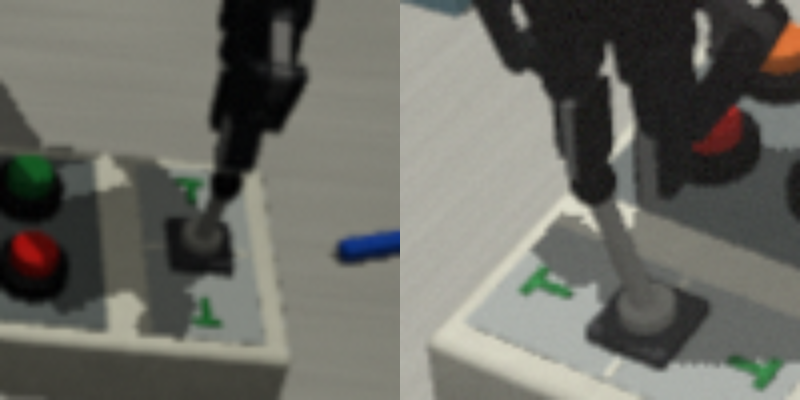

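The jaws reached 0.29, but the stem still leans: the tip of the +x finger slid onto the ball (6 N upward). I'll reopen, go about 2 cm lower and close again.

Call:
drive_tool --pt "0 0 0 0 0.5" --pt "0 0 0 0 0.8" --pt "0 0 0 0 1" --pt "0 0 0 0 1" --pt "0 0 0 0 1" --pt "0 0 0 0 1" --pt "0 0 0 0 1"

```text
time: 5.65
eef_pos: [0.5048, 0.3654, 0.0951]
tcp_rot: [-0.5, -0.5, 0.5, -0.5]
contact_force: [-0.4, 0.5, 0.6]
opening: 1.0
```

Call:
drive_tool --pt "0.7 0 0 0 1" --pt "0.7 0 0 0 1" --pt "0.5 0 0 0 1" --pt "0 0 0 0 1" --pt "0 0 0 0 1"

```text
time: 6.15
eef_pos: [0.5048, 0.3653, 0.0759]
tcp_rot: [-0.5, -0.5, 0.5, -0.5]
contact_force: [0.9, 0.3, 0.8]
opening: 0.995
```

```bash
python3 - <<'E'
from h import *; from plant import read_camera
cs=[read_camera(n) for n in("scene","side")]
a=cs[0]["frame"][160:280,420:540];b=cs[1]["frame"][280:400,190:310]
cv2.imwrite("pics/f.png",cv2.resize(np.hstack([a,b]),(800,400),interpolation=cv2.INTER_CUBIC)[:,:,::-1])
E
```

```text
(no output)
```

View pics/f.png

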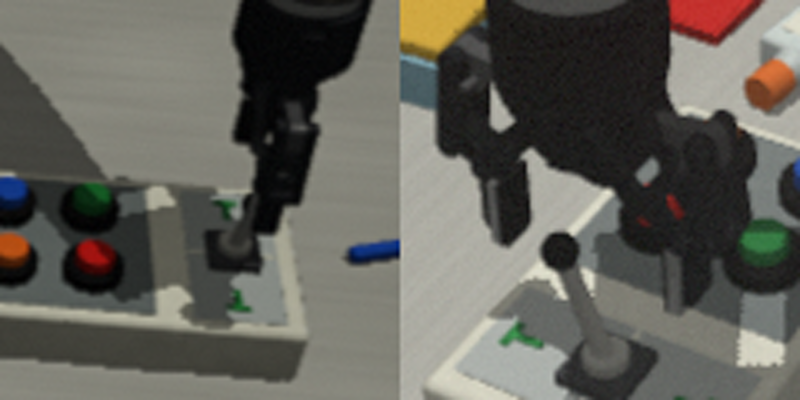

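```bash
python3 - <<'E'
from h import *; from plant import read_camera
np.set_printoptions(precision=4,suppress=True)
cs=[read_camera(n) for n in("scene","side")]
print(tri(cs,[(498.6,227.5),(223,352)]), tri(cs,[(496.7,221.3),(238,355.2)]))
print(proj(cs[0],[.505,.365,.076]),proj(cs[1],[[.5475,.365,.089],[.4625,.365,.089],[.526,.364,.109]]))
E
```

```text
[0.5474 0.3689 0.1098] [0.5246 0.3654 0.109 ]
[[492.0662 225.8262]] [[225.6865 360.6054]
 [272.8327 379.5684]
 [236.8056 354.9517]]
```

Triangulating the open fingertip puts it near z≈0.105, higher than I assumed, so I go another 1.3 cm lower (still clear of the collar) and close.

Call:
drive_tool --pt "0.6 0 0 0 1" --pt "0.6 0.1 0 0 1" --pt "0.1 0 0 0 1" --pt "0 0 0 0 1"

```text
time: 6.75
eef_pos: [0.5056, 0.3652, 0.0625]
tcp_rot: [-0.5, -0.5, 0.501, -0.5]
contact_force: [0.2, 0.0, -0.2]
opening: 1.003
```

Call:
drive_tool --pt "0 0 0 0 0.8" --pt "0 0 0 0 0.6" --pt "0 0 0 0 0.5" --pt "0 0 0 0 0.4" --pt "0 0 0 0 0.35" --pt "0 0 0 0 0.3" --pt "0 0 0 0 0.28" --pt "0 0 0 0 0.27" --pt "0 0 0 0 0.27" --pt "0 0 0 0 0.27" --force 20

```text
time: 7.75
eef_pos: [0.5056, 0.3654, 0.063]
tcp_rot: [-0.5, -0.5, 0.5, -0.5]
contact_force: [0.2, 0.4, 0.2]
opening: 0.27
```

Call:
drive_tool --pt "0 0 0 0 0.5" --pt "0 0 0 0 0.8" --pt "0 0 0 0 1" --pt "0 0 0 0 1" --pt "0 0 0 0 1" --pt "0 0 0 0 1" --pt "0 0 0 0 1"

```text
time: 8.45
eef_pos: [0.506, 0.3654, 0.0633]
tcp_rot: [-0.5, -0.5, 0.5, -0.5]
contact_force: [0.4, 0.6, -0.8]
opening: 0.999
```

Call:
drive_tool --pt "-4 0 0 0 1" --pt "-4 0 0 0 1" --pt "-4 0 0 0 1" --pt "-2.7 0 0 0 1" --pt "0 0 4.8 0 1" --pt "0 0 4.8 0 1" --pt "0 0 4.8 0 1" --pt "0 0 4.8 0 1" --pt "0 0 4.8 0 1" --pt "0 0 4.8 0 1"

```text
time: 9.45
eef_pos: [0.5054, 0.0757, 0.2106]
tcp_rot: [0.5, 0.5, -0.5, 0.5]
contact_force: [0.6, -0.4, 0.3]
opening: 0.999
```

```bash
python3 - <<'E'
from h import *; from plant import read_camera,readout
import pickle
np.set_printoptions(precision=4,suppress=True)
cs=[read_camera(n) for n in("scene","side")]
c=read_camera("wrist");pickle.dump(c,open("w2.pkl","wb"))
x=[]
for c,(u,v) in zip(cs,[(495,222),(240,352)]):
    g=c["frame"][v-18:v+18,u-18:u+18].max(2)
    m=(cv2.erode((g<38).astype(np.uint8),np.ones((4,4))));n,l,st,ce=cv2.connectedComponentsWithStats(m)
    print([(ce[i]+[u-18,v-18],st[i,4]) for i in range(1,n) if st[i,4]>4])
a=cs[0]["frame"][170:290,440:560];b=cs[1]["frame"][310:430,190:310]
cv2.imwrite("pics/g.png",cv2.resize(np.hstack([a,b]),(480,240),interpolation=cv2.INTER_CUBIC)[:,:,::-1])
E
```

```text
[(array([496., 214.]), np.int32(7))]
[]
```

View pics/g.png

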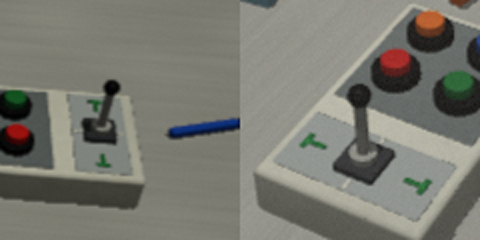

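The picture shows the toggle upright: ball at scene (496,214), side (249.5,358). Next is dish B, lowering by feel since the fingertip height is uncertain.

Call:
drive_tool --pt "0 0.57 4.41 0 0.8" --pt "0 0.57 4.41 0 0.8" --pt "0 0.57 4.41 0 0.8" --pt "0 0.57 4.41 0 0.8" --pt "0 0.57 4.41 0 0.8" --pt "0 0.57 4.41 0 0.8" --pt "0 0.55 4.41 0 0.8" --pt "4 0 0 0 0.8" --pt "4 0 0 0 0.8" --pt "3 0 0 0 0.8"

```text
time: 10.6
eef_pos: [0.5449, -0.23, 0.0976]
tcp_rot: [0.5, 0.501, -0.5, 0.499]
contact_force: [-0.2, 0.3, 0.2]
opening: 0.799
```

Call:
drive_tool --pt "0.8 0 0 0 0.8" --pt "0.7 0 0 0 0.8" --pt "0 0 0 0 0.8" --pt "0 0 0 0 0.8"

```text
time: 11.0
eef_pos: [0.5466, -0.2316, 0.0874]
tcp_rot: [0.5, 0.499, -0.5, 0.501]
contact_force: [0.6, 1.0, 0.7]
opening: 0.8
```

```bash
python3 - <<'E'
from h import *; from plant import read_camera,readout
np.set_printoptions(precision=4,suppress=True)
cs=[read_camera(n) for n in("scene","side")]
print('ball',tri(cs,[(496,214),(249.5,358)]),readout.get_state()["contact_force"])
a=cs[0]["frame"][130:250,160:300];b=cs[1]["frame"][130:250,320:460]
cv2.imwrite("pics/h.png",cv2.resize(np.hstack([a,b]),(800,343),interpolation=cv2.INTER_CUBIC)[:,:,::-1])
print(proj(cs[0],[[.545+.034,-.233,.09],[.545-.034,-.233,.09]]),proj(cs[1],[[.545+.034,-.233,.09],[.545-.034,-.233,.09]]))
E
```

```text
ball [0.5038 0.3651 0.1122] [-0.4243  0.6616  0.1472]
[[227.4209 219.7368]
 [234.9313 200.7274]] [[367.0863 197.4761]
 [394.8568 204.1811]]
```

View pics/h.png

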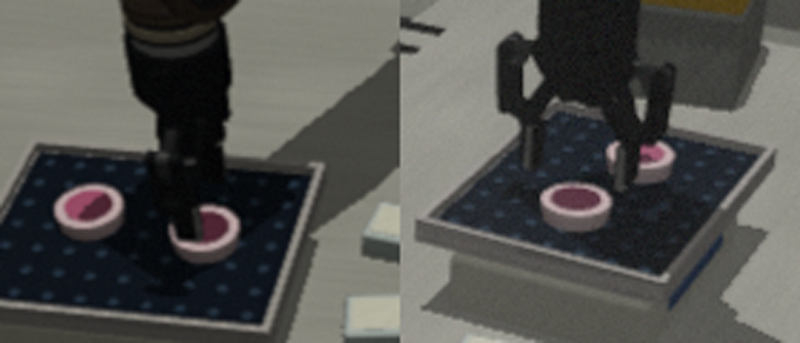

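The toggle ball measures (0.504, 0.365, 0.112), so it's at off. The picture shows the tips still about 2 cm above the TCP reading would suggest, hovering over dish B (scene finger at (192,235) in the crop). I lower further, checking the force.

Call:
drive_tool --pt "0.8 0 0 0 0.8" --pt "0.7 0 0 0 0.8" --pt "0.5 0 0 0 0.8" --pt "0.4 0 0 0 0.8" --pt "0 0 0 0 0.8"

```text
time: 11.6
eef_pos: [0.5445, -0.2309, 0.0601]
tcp_rot: [0.5, 0.501, -0.5, 0.499]
contact_force: [-0.2, -0.1, 0.3]
opening: 0.803
```

Call:
drive_tool --pt "0.2 0 0 0 0.8" --pt "0.2 0 0 0 0.8" --pt "0 0 0 0 0.8" --pt "0 0 0 0 0.8"

```text
time: 12.0
eef_pos: [0.5453, -0.2313, 0.0574]
tcp_rot: [0.5, 0.5, -0.5, 0.5]
contact_force: [-0.4, -0.5, -0.0]
opening: 0.8
```

Call:
drive_tool --pt "0 0 0 0 0.6" --pt "0 0 0 0 0.5" --pt "0 0 0 0 0.5" --pt "0 0 0 0 0.5" --pt "0 0 0 0 0.5" --force 30

```text
time: 12.5
eef_pos: [0.5457, -0.2316, 0.0579]
tcp_rot: [0.5, 0.499, -0.5, 0.5]
contact_force: [-0.6, -0.2, 4.1]
opening: 0.64
```

Call:
drive_tool --pt "-1 0 0 0 0.5" --pt "-2 0 0 0 0.5" --pt "-3 0 0 0 0.5" --pt "-3 0 0 0 0.5" --pt "0 0 0 0 0.5" --force 40

```text
time: 13.0
eef_pos: [0.5477, -0.2328, 0.1527]
tcp_rot: [0.501, 0.497, -0.499, 0.503]
contact_force: [1.1, 0.1, 0.7]
opening: 0.632
```

Call:
drive_tool --pt "0 1.5 -2.9 0 0.5" --pt "0 2.2 -4.1 0 0.5" --pt "0 2.2 -4.1 0 0.5" --pt "0 2.2 -4.1 0 0.5" --pt "0 2.2 -4.1 0 0.5" --pt "0 2.2 -4.1 0 0.5" --pt "0 1.3 -2.7 0 0.5" --pt "0 0 0 0 0.5" --pt "0 0 0 0 0.5"

```text
time: 13.9
eef_pos: [0.6825, 0.0302, 0.1456]
tcp_rot: [0.499, 0.501, -0.501, 0.5]
contact_force: [0.9, -0.6, -0.5]
opening: 0.636
```

Call:
drive_tool --pt "4 0 0 0 0.5" --pt "4 0 0 0 0.5" --pt "4 0 0 0 0.5" --pt "2 0 0 0 0.5" --pt "1 0 0 0 0.5" --pt "0.5 0 0 0 0.5" --pt "0.4 0 0 0 0.5" --pt "0 0 0 0 0.5" --pt "0 0 0 0 0.5"

```text
time: 14.8
eef_pos: [0.6845, 0.0294, -0.0101]
tcp_rot: [0.501, 0.499, -0.5, 0.501]
contact_force: [0.2, -0.1, -0.2]
opening: 0.635
```

Call:
drive_tool --pt "0.3 0 0 0 0.5" --pt "0.2 0 0 0 0.5" --pt "0.2 0 0 0 0.5" --pt "0.1 0 0 0 0.5" --pt "0 0 0 0 0.5" --pt "0 0 0 0 0.5"

```text
time: 15.4
eef_pos: [0.6835, 0.0297, -0.0189]
tcp_rot: [-0.5, -0.5, 0.5, -0.5]
contact_force: [-3.2, 0.3, 4.8]
opening: 0.629
```

Call:
drive_tool --pt "-0.1 0 0 0 0.75" --pt "0 0 0 0 0.8" --pt "0 0 0 0 0.8" --pt "-2 0 0 0 0.8" --pt "-4 0 0 0 0.8" --pt "-4 0 0 0 0.8" --pt "-4 0 0 0 0.8" --pt "-2 0 0 0 0.8"

```text
time: 16.2
eef_pos: [0.6855, 0.0294, 0.1462]
tcp_rot: [0.502, 0.498, -0.499, 0.502]
contact_force: [-1.0, -0.0, 1.2]
opening: 0.803
```

Call:
drive_tool --pt "0 -1.9 4.55 0 0.8" --pt "0 -1.9 4.55 0 0.8" --pt "0 -1.9 4.55 0 0.8" --pt "0 -1.9 4.55 0 0.8" --pt "0 0 0 0 0.8"

```text
time: 16.7
eef_pos: [0.6054, -0.1575, 0.1411]
tcp_rot: [-0.501, -0.498, 0.502, -0.498]
contact_force: [-0.0, 1.6, 0.6]
opening: 0.802
```

```bash
python3 - <<'E'
from h import *; from plant import read_camera,readout
np.set_printoptions(precision=4,suppress=True)
cs=[read_camera(n) for n in("scene","side")]
p=[blobs(c["frame"],'pink') for c in cs];print(p)
for c in cs: print([blobs(c["frame"],'orange')])
for i in (0,1):
  for b in p[i]: print(i,onz(cs[i],b[0],.094),onz(cs[i],b[0],.017))
print(readout.get_state()["eef_pos"])
E
```

```text
[[([190.5, 201.4], 174, [182, 196, 18, 12]), ([335.4, 286.8], 231, [326, 279, 20, 16])], [([403.7, 182.9], 118, [395, 179, 18, 9]), ([269.5, 267.6], 188, [260, 262, 20, 12])]]
[[([323.4, 214.5], 47, [319, 212, 10, 7]), ([422.7, 233.3], 67, [417, 230, 12, 8]), ([318.5, 241.3], 51, [315, 238, 8, 7]), ([372.8, 253.0], 58, [368, 250, 10, 7]), ([320.5, 352.2], 2897, [255, 322, 125, 60])]]
[[([192.7, 228.2], 1136, [143, 200, 101, 56]), ([342.0, 271.7], 55, [337, 268, 10, 9]), ([385.3, 284.7], 69, [379, 281, 12, 9]), ([301.7, 302.6], 79, [295, 298, 13, 11]), ([284.5, 319.9], 102, [278, 316, 14, 9])]]
0 [[ 0.5317 -0.3349  0.094 ]] [[ 0.4446 -0.3767  0.017 ]]
0 [[0.7504 0.036  0.094 ]] [[0.6835 0.0286 0.017 ]]
1 [[ 0.5304 -0.336   0.094 ]] [[ 0.5828 -0.4865  0.017 ]]
1 [[0.6197 0.1221 0.094 ]] [[0.6827 0.0264 0.017 ]]
[ 0.6069 -0.1534  0.1411]
```

Dish B stands in the tray at about (0.683, 0.028), and nothing else has moved. Next is dish A.

Call:
drive_tool --pt "0 -1.9 4.55 0 0.8" --pt "0 -1.9 4.55 0 0.8" --pt "0 -1.9 4.55 0 0.8" --pt "0 -1.9 4.55 0 0.8" --pt "0 0 0 0 0.8" --pt "3 0 0 0 0.8" --pt "2 0 0 0 0.8" --pt "0 0 0 0 0.8" --pt "0 0 0 0 0.8"

```text
time: 17.7
eef_pos: [0.532, -0.3327, 0.0911]
tcp_rot: [0.5, 0.501, -0.5, 0.5]
contact_force: [-0.1, 0.2, 0.4]
opening: 0.802
```

Call:
drive_tool --pt "1 0 0.25 0 0.8" --pt "1 0 0 0 0.8" --pt "0.7 0 0 0 0.8" --pt "0.5 0 0 0 0.8" --pt "0 0 0 0 0.8" --pt "0 0 0 0 0.5" --pt "0 0 0 0 0.5" --pt "0 0 0 0 0.5" --pt "0 0 0 0 0.5" --pt "0 0 0 0 0.5"

```text
time: 18.7
eef_pos: [0.5314, -0.3371, 0.0598]
tcp_rot: [-0.5, -0.499, 0.5, -0.5]
contact_force: [0.0, -0.1, 1.5]
opening: 0.633
```

Call:
drive_tool --pt "-1 0 0 0 0.5" --pt "-2 0 0 0 0.5" --pt "-3 0 0 0 0.5" --pt "-3 0 0 0 0.5" --pt "0 0 0 0 0.5"

```text
time: 19.2
eef_pos: [0.5338, -0.339, 0.1558]
tcp_rot: [0.5, 0.496, -0.5, 0.504]
contact_force: [0.6, -0.6, 0.3]
opening: 0.632
```

Call:
drive_tool --pt "0 1.2 -2.3 0 0.5" --pt "0 2 -4 0 0.5" --pt "0 2 -4 0 0.5" --pt "0 2 -4 0 0.5" --pt "0 2 -4 0 0.5" --pt "0 2 -4 0 0.5" --pt "0 2 -4 0 0.5" --pt "0 1.9 -3.6 0 0.5" --pt "0 0 0 0 0.5" --pt "0 0 0 0 0.5"

```text
time: 20.2
eef_pos: [0.6819, -0.0368, 0.1481]
tcp_rot: [0.499, 0.501, -0.5, 0.5]
contact_force: [0.3, 0.1, -1.8]
opening: 0.631
```

Call:
drive_tool --pt "4 0 0 0 0.5" --pt "4 0 0 0 0.5" --pt "4 0 0 0 0.5" --pt "2 0 0 0 0.5" --pt "1 0 0 0 0.5" --pt "0.5 0 0 0 0.5" --pt "0 0 0 0 0.5" --pt "0 0 0 0 0.5"

```text
time: 21.0
eef_pos: [0.6837, -0.0385, -0.0037]
tcp_rot: [0.501, 0.499, -0.5, 0.501]
contact_force: [-0.3, 0.1, -0.7]
opening: 0.63
```

Call:
drive_tool --pt "0.5 0 0 0 0.5" --pt "0.3 0 0 0 0.5" --pt "0.2 0 0 0 0.5" --pt "0.2 0 0 0 0.5" --pt "0.1 0 0 0 0.5" --pt "0 0 0 0 0.5"

```text
time: 21.6
eef_pos: [0.6824, -0.0378, -0.0172]
tcp_rot: [-0.5, -0.5, 0.5, -0.5]
contact_force: [-3.8, 0.8, 5.2]
opening: 0.629
```

Call:
drive_tool --pt "-0.1 0 0 0 0.75" --pt "0 0 0 0 0.8" --pt "0 0 0 0 0.85" --pt "-2 0 0 0 0.85" --pt "-4 0 0 0 0.85" --pt "-4 0 0 0 0.85" --pt "-2 0 0 0 0.85" --pt "0 -4.8 0.9 0 0.85" --pt "0 -4.8 0.9 0 0.85"

```text
time: 22.5
eef_pos: [0.5867, -0.0562, 0.1035]
tcp_rot: [0.5, 0.499, -0.499, 0.501]
contact_force: [-1.2, -0.1, 0.3]
opening: 0.852
```

```bash
python3 - <<'E'
from h import *; from plant import read_camera,readout
np.set_printoptions(precision=4,suppress=True)
cs=[read_camera(n) for n in("scene","side")]
for c in cs:
    p=blobs(c["frame"],'pink');print([onz(c,b[0],.017)[0] for b in p],[b[0] for b in blobs(c["frame"],'orange')])
print(readout.get_state()["eef_pos"])
c=read_camera("wrist");cv2.imwrite("pics/i.png",c["frame"][:,:,::-1]);
import pickle;pickle.dump(c,open("w3.pkl","wb"))
E
```

```text
[array([ 0.6822, -0.0356,  0.017 ]), array([0.6836, 0.0284, 0.017 ])] [[323.5, 214.5], [422.7, 233.3], [318.4, 241.2], [372.8, 253.0], [320.5, 352.2]]
[array([ 0.6818, -0.0374,  0.017 ]), array([0.6827, 0.0269, 0.017 ])] [[192.8, 228.2], [210.6, 248.9], [342.0, 271.7], [385.2, 284.9], [301.9, 302.7], [284.5, 319.9]]
[ 0.5777 -0.0547  0.0979]
```

Both dishes stand side by side in the tray and the flasks haven't moved. I now go to flask A, jaw yaw −8.3°.

Call:
drive_tool --pt "0 -4.8 0.9 0 0.85" --pt "0 -4.8 0.9 0 0.85" --pt "0 -4.7 0.9 0 0.85" --pt "0 0 0 8.3 0.85" --pt "0 0 0 0 0.85" --pt "2 0 0 0 0.85" --pt "0 0 0 0 0.85" --pt "0 0 0 0 0.85"

```text
time: 23.45
eef_pos: [0.4446, -0.0829, 0.0828]
tcp_rot: [0.535, 0.463, -0.534, 0.463]
contact_force: [0.4, -0.4, 0.2]
opening: 0.852
```

Call:
drive_tool --pt "3 -0.3 0 0 0.85" --pt "3 0 0 0 0.85" --pt "2 0 0 0 0.85" --pt "1 0 0 0 0.85" --pt "0.8 0 0 0 0.85" --pt "0 0 0 0 0.85" --pt "0 0 0 0 0.85"

```text
time: 24.15
eef_pos: [0.4414, -0.0827, -0.0148]
tcp_rot: [0.535, 0.462, -0.535, 0.463]
contact_force: [0.2, -0.4, -0.1]
opening: 0.855
```

Call:
drive_tool --pt "0 0 0 0 0.7" --pt "0 0 0 0 0.5" --pt "0 0 0 0 0.45" --pt "0 0 0 0 0.45" --pt "0 0 0 0 0.45" --pt "0 0 0 0 0.45" --force 40

```text
time: 24.75
eef_pos: [0.4415, -0.0828, -0.0145]
tcp_rot: [0.535, 0.462, -0.535, 0.463]
contact_force: [-0.3, 0.5, 6.2]
opening: 0.573
```

Call:
drive_tool --pt "-1 0 0 0 0.45" --pt "-2 0 0 0 0.45" --pt "-3 0 0 0 0.45" --pt "-4 0 0 0 0.45" --pt "-3.5 0 0 0 0.45" --pt "0 0 0 -4.3 0.45" --pt "0 0 0 -4 0.45" --pt "0 0 0 0 0.45"

```text
time: 25.55
eef_pos: [0.4399, -0.0821, 0.1196]
tcp_rot: [-0.5, -0.5, 0.5, -0.5]
contact_force: [-0.1, -1.2, -0.5]
opening: 0.571
```

Call:
drive_tool --pt "0 0.5 2 0 0.45" --pt "0 1.1 4.4 0 0.45" --pt "0 1.1 4.4 0 0.45" --pt "0 1.1 4.4 0 0.45" --pt "0 1.1 4.4 0 0.45" --pt "0 1.1 4.4 0 0.45" --pt "0 0.9 3.8 0 0.45" --pt "0 0 0 0 0.45" --pt "0 0 0 0 0.45"

```text
time: 26.45
eef_pos: [0.5084, -0.3603, 0.1182]
tcp_rot: [0.501, 0.5, -0.501, 0.498]
contact_force: [-0.0, 0.4, -0.2]
opening: 0.579
```

Call:
drive_tool --pt "2 0.15 0 0 0.45" --pt "1.5 0 0 0 0.45" --pt "0.8 0 0 0 0.45" --pt "0.4 0 0 0 0.45" --pt "0 0 0 0 0.45" --pt "0 0 0 0 0.45"

```text
time: 27.05
eef_pos: [0.511, -0.3604, 0.073]
tcp_rot: [0.5, 0.5, -0.5, 0.5]
contact_force: [-0.3, -0.4, -0.2]
opening: 0.579
```

Call:
drive_tool --pt "0.2 0 0 0 0.45" --pt "0.2 0 0 0 0.45" --pt "0.1 0 0 0 0.45" --pt "0 0 0 0 0.45" --pt "0 0 0 0 0.45"

```text
time: 27.55
eef_pos: [0.5106, -0.3604, 0.0673]
tcp_rot: [0.5, 0.5, -0.5, 0.5]
contact_force: [-0.4, -0.1, -0.8]
opening: 0.572
```

Call:
drive_tool --pt "0.15 0 0 0 0.45" --pt "0.15 0 0 0 0.45" --pt "0.1 0 0 0 0.45" --pt "0 0 0 0 0.45" --pt "0 0 0 0 0.45"

```text
time: 28.05
eef_pos: [0.5109, -0.3606, 0.0656]
tcp_rot: [-0.5, -0.5, 0.5, -0.5]
contact_force: [-3.9, 3.4, 8.2]
opening: 0.573
```

Call:
drive_tool --pt "-0.1 0 0 0 0.65" --pt "0 0 0 0 0.75" --pt "0 0 0 0 0.75" --pt "-2 0 0 0 0.75" --pt "-3 0 0 0 0.75" --pt "0 0.6 -4 0 0.85" --pt "0 0.7 -4.8 0 0.85" --pt "0 0.7 -4.8 0 0.85" --pt "0 0.7 -4.8 0 0.85"

```text
time: 28.95
eef_pos: [0.5377, -0.1747, 0.1141]
tcp_rot: [0.5, 0.5, -0.5, 0.5]
contact_force: [0.5, -0.1, 0.2]
opening: 0.852
```

```bash
python3 - <<'E'
from h import *; from plant import read_camera,readout
np.set_printoptions(precision=4,suppress=True)
cs=[read_camera(n) for n in("scene","side")]
for c in cs:
    print([onz(c,b[0],.017)[0] for b in blobs(c["frame"],'pink')],[b[0] for b in blobs(c["frame"],'orange')])
print(readout.get_state()["eef_pos"])
E
```

```text
[array([ 0.6822, -0.0356,  0.017 ]), array([0.6835, 0.0286, 0.017 ])] [[203.3, 196.2], [422.7, 233.3], [318.4, 241.4], [372.8, 253.0], [320.5, 352.2]]
[array([ 0.6818, -0.0374,  0.017 ]), array([0.6829, 0.027 , 0.017 ])] [[409.2, 187.8], [192.7, 228.3], [342.0, 271.8], [301.9, 302.7], [284.5, 320.0]]
[ 0.5376 -0.171   0.1136]
```

Flask A is on the deck and B, C and the dishes are unchanged. Flask B is next, jaw yaw +8.4°.

Call:
drive_tool --pt "0 0.7 -4.3 0 0.85" --pt "0 0.7 -4.4 0 0.85" --pt "0 0 0 -8.4 0.85" --pt "3 0 0 0 0.85" --pt "3 0 0 0 0.85" --pt "1 0 0 0 0.85" --pt "0 0 0 0 0.85" --pt "0 0 0 0 0.85"

```text
time: 29.85
eef_pos: [0.5526, -0.0901, 0.0452]
tcp_rot: [0.463, 0.535, -0.462, 0.535]
contact_force: [0.3, 0.2, 0.5]
opening: 0.849
```

Call:
drive_tool --pt "2 0 -0.6 0 0.85" --pt "2 0 0 0 0.85" --pt "1.2 0 0 0 0.85" --pt "0.7 0 0 0 0.85" --pt "0 0 0 0 0.85" --pt "0 0 0 0 0.6" --pt "0 0 0 0 0.45" --pt "0 0 0 0 0.45" --pt "0 0 0 0 0.45" --pt "0 0 0 0 0.45"

```text
time: 30.85
eef_pos: [0.5523, -0.0839, -0.0132]
tcp_rot: [0.463, 0.534, -0.462, 0.536]
contact_force: [0.4, -0.3, 6.1]
opening: 0.573
```

Call:
drive_tool --pt "-1 0 0 0 0.45" --pt "-2 0 0 0 0.45" --pt "-3 0 0 0 0.45" --pt "-4 0 0 0 0.45" --pt "-3.5 0 0 0 0.45" --pt "0 0 0 4.4 0.45" --pt "0 0 0 4 0.45" --pt "0 0 0 0 0.45"

```text
time: 31.65
eef_pos: [0.5504, -0.0832, 0.1204]
tcp_rot: [-0.5, -0.5, 0.5, -0.5]
contact_force: [0.1, 0.2, 0.4]
opening: 0.572
```

Call:
drive_tool --pt "0 0.4 2 0 0.45" --pt "0 0.7 4.4 0 0.45" --pt "0 0.7 4.4 0 0.45" --pt "0 0.7 4.4 0 0.45" --pt "0 0.7 4.4 0 0.45" --pt "0 0.7 4.4 0 0.45" --pt "0 0.4 3.7 0 0.45" --pt "0 0 0 0 0.45" --pt "0 0 0 0 0.45"

```text
time: 32.55
eef_pos: [0.5929, -0.3606, 0.119]
tcp_rot: [0.5, 0.501, -0.5, 0.499]
contact_force: [0.8, 0.7, -1.3]
opening: 0.574
```

Call:
drive_tool --pt "2 0 0 0 0.45" --pt "1.5 0 0 0 0.45" --pt "0.8 0 0 0 0.45" --pt "0.4 0 0 0 0.45" --pt "0.2 0 0 0 0.45" --pt "0.2 0 0 0 0.45" --pt "0 0 0 0 0.45" --pt "0 0 0 0 0.45"

```text
time: 33.35
eef_pos: [0.5941, -0.3607, 0.07]
tcp_rot: [0.5, 0.499, -0.5, 0.5]
contact_force: [0.8, -0.5, -0.7]
opening: 0.572
```

Call:
drive_tool --pt "0.2 0 0 0 0.45" --pt "0.15 0 0 0 0.45" --pt "0.1 0 0 0 0.45" --pt "0 0 0 0 0.45" --pt "0 0 0 0 0.45"

```text
time: 33.85
eef_pos: [0.5941, -0.3608, 0.0668]
tcp_rot: [-0.5, -0.5, 0.5, -0.5]
contact_force: [-2.8, 2.4, 5.5]
opening: 0.574
```

Call:
drive_tool --pt "-0.1 0 0 0 0.65" --pt "0 0 0 0 0.75" --pt "0 0 0 0 0.75" --pt "-2 0 0 0 0.75" --pt "-3 0 0 0 0.75" --pt "0 -0.5 -4 0 0.75" --pt "0 -0.5 -4.7 0 0.85" --pt "0 -0.5 -4.7 0 0.85" --pt "0 -0.5 -4.7 0 0.85" --pt "0 -0.5 -4.7 0 0.85"

```text
time: 34.85
eef_pos: [0.5684, -0.1307, 0.1156]
tcp_rot: [0.5, 0.5, -0.5, 0.5]
contact_force: [0.7, -0.0, -0.7]
opening: 0.852
```

```bash
python3 - <<'E'
from h import *; from plant import read_camera,readout
np.set_printoptions(precision=4,suppress=True)
cs=[read_camera(n) for n in("scene","side")]
for c in cs:
    print([onz(c,b[0],.017)[0] for b in blobs(c["frame"],'pink')],[b[0] for b in blobs(c["frame"],'orange')])
print(readout.get_state()["eef_pos"])
E
```

```text
[array([ 0.6822, -0.0356,  0.017 ]), array([0.6836, 0.0284, 0.017 ])] [[203.3, 196.2], [193.8, 219.4], [422.7, 233.3], [372.8, 253.0], [320.5, 352.1]]
[array([ 0.6816, -0.0371,  0.017 ]), array([0.6825, 0.0268, 0.017 ])] [[409.2, 187.8], [192.7, 228.2], [301.7, 302.6], [284.5, 320.0]]
[ 0.5676 -0.1272  0.115 ]
```

Call:
drive_tool --pt "0 -0.2 -4.3 0 0.85" --pt "0 -0.2 -4.3 0 0.85" --pt "0 -0.2 -4.3 0 0.85" --pt "0 -0.2 -4.3 0 0.85" --pt "0 0 0 7.5 0.85" --pt "3 0 0 0 0.85" --pt "3 0 0 0 0.85" --pt "1 0 0 0 0.85" --pt "0 0 0 0 0.85" --pt "0 0 0 0 0.85"

```text
time: 35.95
eef_pos: [0.562, 0.0391, 0.0467]
tcp_rot: [0.532, 0.466, -0.532, 0.466]
contact_force: [-0.2, 0.2, -0.1]
opening: 0.851
```

Call:
drive_tool --pt "2 -0.4 -0.65 0 0.85" --pt "2 0 0 0 0.85" --pt "1.3 0 0 0 0.85" --pt "0.7 0 0 0 0.85" --pt "0 0 0 0 0.85" --pt "0 0 0 0 0.6" --pt "0 0 0 0 0.45" --pt "0 0 0 0 0.45" --pt "0 0 0 0 0.45" --pt "0 0 0 0 0.45"

```text
time: 36.95
eef_pos: [0.5594, 0.0463, -0.0127]
tcp_rot: [0.533, 0.465, -0.531, 0.467]
contact_force: [0.5, 0.0, 5.9]
opening: 0.578
```

Call:
drive_tool --pt "-1 0 0 0 0.45" --pt "-2 0 0 0 0.45" --pt "-3 0 0 0 0.45" --pt "-4 0 0 0 0.45" --pt "-3.5 0 0 0 0.45" --pt "0 0 0 -3.5 0.45" --pt "0 0 0 -4 0.45" --pt "0 0 0 0 0.45"

```text
time: 37.75
eef_pos: [0.5573, 0.0467, 0.1209]
tcp_rot: [-0.5, -0.5, 0.5, -0.5]
contact_force: [0.6, 1.0, -0.4]
opening: 0.572
```

Call:
drive_tool --pt "0 0 2 0 0.45" --pt "0 -0.1 4.4 0 0.45" --pt "0 -0.1 4.4 0 0.45" --pt "0 -0.1 4.4 0 0.45" --pt "0 -0.1 4.4 0 0.45" --pt "0 -0.1 4.4 0 0.45" --pt "0 -0.1 4.1 0 0.45" --pt "0 0 0 0 0.45" --pt "0 0 0 0 0.45"

```text
time: 38.65
eef_pos: [0.5509, -0.2349, 0.12]
tcp_rot: [-0.501, -0.5, 0.501, -0.498]
contact_force: [-0.6, 1.5, -1.5]
opening: 0.572
```

Call:
drive_tool --pt "2 0 0 0 0.45" --pt "1.5 0 0 0 0.45" --pt "0.8 0 0 0 0.45" --pt "0.4 0 0 0 0.45" --pt "0.2 0 0 0 0.45" --pt "0.2 0 0 0 0.45" --pt "0 0 0 0 0.45" --pt "0 0 0 0 0.45"

```text
time: 39.45
eef_pos: [0.5521, -0.2347, 0.0704]
tcp_rot: [0.5, 0.499, -0.5, 0.5]
contact_force: [-0.5, 0.5, -1.5]
opening: 0.572
```

Call:
drive_tool --pt "0.2 0 0 0 0.45" --pt "0.15 0 0 0 0.45" --pt "0.1 0 0 0 0.45" --pt "0 0 0 0 0.45" --pt "0 0 0 0 0.45"

```text
time: 39.95
eef_pos: [0.5521, -0.2347, 0.0673]
tcp_rot: [-0.5, -0.5, 0.5, -0.5]
contact_force: [-3.2, 1.9, 7.2]
opening: 0.571
```

Call:
drive_tool --pt "-0.1 0 0 0 0.65" --pt "0 0 0 0 0.75" --pt "0 0 0 0 0.75" --pt "-2 0 0 0 0.75" --pt "-4 0 0 0 0.75" --pt "-4 0 0 0 0.75" --pt "-4 -0.3 -2 0 0.75" --pt "0 -0.2 -4.6 0 0.4" --pt "0 -0.2 -4.6 0 0" --pt "0 -0.2 -4.6 0 0"

```text
time: 40.95
eef_pos: [0.5427, -0.0752, 0.2066]
tcp_rot: [0.501, 0.499, -0.5, 0.5]
contact_force: [0.6, 0.9, -0.7]
opening: 0.244
```

Call:
drive_tool --pt "0 0 -4.7 0 0" --pt "0 0 -4.7 0 0" --pt "0 0 -4.7 0 0" --pt "0 0 -4.7 0 0" --pt "0 0 -4.7 0 0" --pt "0 0 -3 0 0" --pt "0 0 0 0 0" --pt "0 0 0 0 0"

```text
time: 41.75
eef_pos: [0.5428, 0.1888, 0.2059]
tcp_rot: [0.499, 0.5, -0.5, 0.5]
contact_force: [-0.6, -0.3, 0.6]
opening: -0.0
```

```bash
python3 - <<'E'
from h import *; from plant import read_camera,readout
np.set_printoptions(precision=4,suppress=True)
cs=[read_camera(n) for n in("scene","side")]
for c in cs:
    print([onz(c,b[0],.017)[0] for b in blobs(c["frame"],'pink')],[b[0] for b in blobs(c["frame"],'orange')])
s=readout.get_state();print(s["eef_pos"],s["opening"])
a=cs[0]["frame"][150:270,130:290];cv2.imwrite("pics/j.png",cv2.resize(np.vstack([a,cs[1]["frame"][130:250,310:470]]),None,fx=2.5,fy=2.5,interpolation=cv2.INTER_CUBIC)[:,:,::-1])
E
```

```text
[array([ 0.6822, -0.0356,  0.017 ]), array([0.6838, 0.0287, 0.017 ])] [[203.3, 196.2], [252.7, 212.0], [193.8, 219.2], [422.7, 233.2], [320.6, 352.1]]
[array([ 0.6816, -0.0371,  0.017 ]), array([0.6825, 0.0268, 0.017 ])] [[376.0, 180.9], [409.2, 187.8], [192.7, 228.2], [370.4, 207.1], [210.7, 248.7], [284.5, 319.9]]
[0.5431 0.1875 0.206 ] 0.0028086527046536766
```

View pics/j.png

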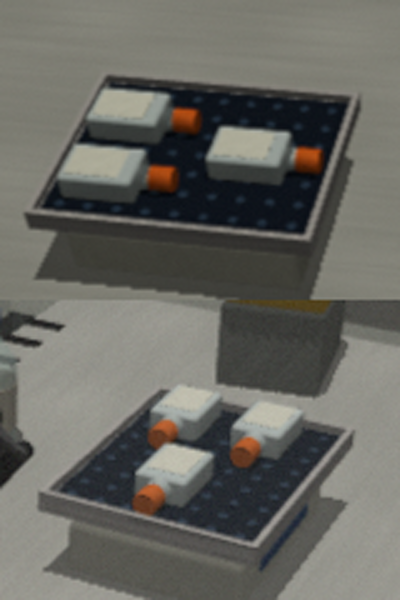

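Three flasks lie flat inside the rim, apart from each other (crop pixels about (125,112), (105,172) and (250,155)). The jaws are shut, so I press amber next at (0.536, 0.210), by feel.

Call:
drive_tool --pt "0 -0.7 -2.2 0 0" --pt "4 0 0 0 0" --pt "4 0 0 0 0" --pt "3 0 0 0 0" --pt "1.5 0 0 0 0" --pt "0 0 0 0 0" --pt "0 0 0 0 0" --pt "0 0 0 0 0"

```text
time: 42.65
eef_pos: [0.538, 0.2106, 0.0838]
tcp_rot: [0.502, 0.499, -0.499, 0.501]
contact_force: [-0.8, -0.1, 0.2]
opening: 0.004
```

Call:
drive_tool --pt "0.3 0 0 0 0" --pt "0.3 0 0 0 0" --pt "0.2 0 0 0 0" --pt "0 0 0 0 0" --pt "0 0 0 0 0"

```text
time: 43.15
eef_pos: [0.536, 0.2106, 0.0732]
tcp_rot: [-0.5, -0.5, 0.5, -0.5]
contact_force: [-0.7, 0.2, 0.6]
opening: 0.001
```

Call:
drive_tool --pt "0.3 0 0 0 0" --pt "0.3 0 0 0 0" --pt "0.2 0 0 0 0" --pt "0.2 0 0 0 0" --pt "0 0 0 0 0" --pt "0 0 0 0 0"

```text
time: 43.75
eef_pos: [0.5361, 0.2105, 0.0632]
tcp_rot: [-0.5, -0.5, 0.5, -0.5]
contact_force: [-0.1, -0.5, 0.3]
opening: 0.001
```

Call:
drive_tool --pt "0.2 0 0 0 0" --pt "0.2 0 0 0 0" --pt "0.1 0 0 0 0" --pt "0 0 0 0 0" --pt "0 0 0 0 0"

```text
time: 44.25
eef_pos: [0.5361, 0.2106, 0.0583]
tcp_rot: [-0.5, -0.5, 0.5, -0.5]
contact_force: [-0.5, -0.2, -0.5]
opening: -0.003
```

```bash
python3 - <<'E'
from h import *; from plant import read_camera,readout
cs=[read_camera(n) for n in("scene","side")]
a=cs[0]["frame"][150:270,390:530];b=cs[1]["frame"][260:380,220:360]
cv2.imwrite("pics/k.png",cv2.resize(np.hstack([a,b]),(800,343),interpolation=cv2.INTER_CUBIC)[:,:,::-1])
E
```

```text
(no output)
```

View pics/k.png

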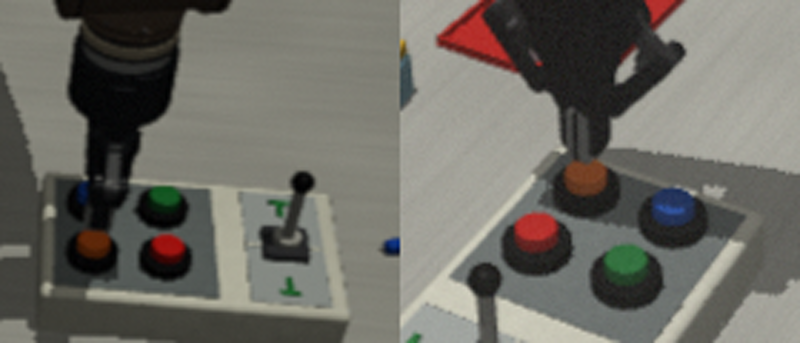

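The shut tips hang just above the amber key and are centred on it in both views, so I keep lowering in small steps.

Call:
drive_tool --pt "0.2 0 0 0 0" --pt "0.2 0 0 0 0" --pt "0 0 0 0 0" --pt "0 0 0 0 0"

```text
time: 44.75
eef_pos: [0.536, 0.2105, 0.0542]
tcp_rot: [-0.5, -0.5, 0.5, -0.5]
contact_force: [0.5, 0.0, -0.6]
opening: -0.001
```

Call:
drive_tool --pt "0.2 0 0 0 0" --pt "0.1 0 0 0 0" --pt "0 0 0 0 0" --pt "0 0 0 0 0"

```text
time: 45.15
eef_pos: [0.5361, 0.2106, 0.0513]
tcp_rot: [-0.5, -0.5, 0.5, -0.5]
contact_force: [0.5, -0.7, 0.1]
opening: 0.0
```

Call:
drive_tool --pt "0.2 0 0 0 0" --pt "0.1 0 0 0 0" --pt "0 0 0 0 0" --pt "0 0 0 0 0"

```text
time: 45.55
eef_pos: [0.536, 0.2105, 0.0483]
tcp_rot: [-0.5, -0.5, 0.5, -0.5]
contact_force: [-0.6, 0.4, -0.2]
opening: -0.001
```

Call:
drive_tool --pt "0.2 0 0 0 0" --pt "0.1 0 0 0 0" --pt "0 0 0 0 0" --pt "0 0 0 0 0"

```text
time: 45.95
eef_pos: [0.5363, 0.2106, 0.0456]
tcp_rot: [0.5, 0.5, -0.5, 0.5]
contact_force: [0.8, -0.1, 0.4]
opening: 0.001
```

Call:
drive_tool --pt "0.2 0 0 0 0" --pt "0.1 0 0 0 0" --pt "0 0 0 0 0" --pt "0 0 0 0 0"

```text
time: 46.35
eef_pos: [0.5363, 0.2106, 0.0426]
tcp_rot: [0.5, 0.5, -0.5, 0.5]
contact_force: [-0.2, 0.7, 2.8]
opening: 0.001
```

Call:
drive_tool --pt "0.2 0 0 0 0" --pt "0.1 0 0 0 0" --pt "0 0 0 0 0" --pt "0 0 0 0 0"

```text
time: 46.75
eef_pos: [0.5363, 0.2106, 0.04]
tcp_rot: [0.5, 0.5, -0.5, 0.5]
contact_force: [-1.6, -0.9, 5.6]
opening: 0.002
```

Call:
drive_tool --pt "0.2 0 0 0 0" --pt "0.15 0 0 0 0" --pt "0 0 0 0 0" --pt "0 0 0 0 0"

```text
time: 47.15
eef_pos: [0.5365, 0.2106, 0.0397]
tcp_rot: [-0.5, -0.5, 0.501, -0.5]
contact_force: [-8.3, -2.4, 20.5]
opening: 0.001
```

Amber bottomed out (20 N, no further travel). I lift and go to blue, 60 mm towards the robot.

Call:
drive_tool --pt "-2 0 0 0 0" --pt "-3 0 0 0 0" --pt "0 -3 -0.05 0 0" --pt "0 -3 -0.05 0 0" --pt "0 0 0 0 0" --pt "3 0 0 0 0" --pt "0.8 0 0 0 0" --pt "0 0 0 0 0" --pt "0 0 0 0 0"

```text
time: 48.05
eef_pos: [0.4766, 0.2116, 0.0479]
tcp_rot: [-0.5, -0.5, 0.5, -0.5]
contact_force: [-0.2, -0.3, 0.5]
opening: -0.0
```

```bash
python3 - <<'E'
from h import *; from plant import read_camera,readout
cs=[read_camera(n) for n in("scene","side")]
for c in cs: print([b for b in blobs(c["frame"],'orange') if 410<b[0][0]<430 or 275<b[0][0]<290])
a=cs[0]["frame"][150:270,390:530];b=cs[1]["frame"][260:380,220:360]
cv2.imwrite("pics/l.png",cv2.resize(np.hstack([a,b]),(800,343),interpolation=cv2.INTER_CUBIC)[:,:,::-1])
E
```

```text
[([423.2, 233.9], 51, [418, 231, 11, 7])]
[([284.2, 320.6], 112, [278, 316, 14, 11])]
```

View pics/l.png

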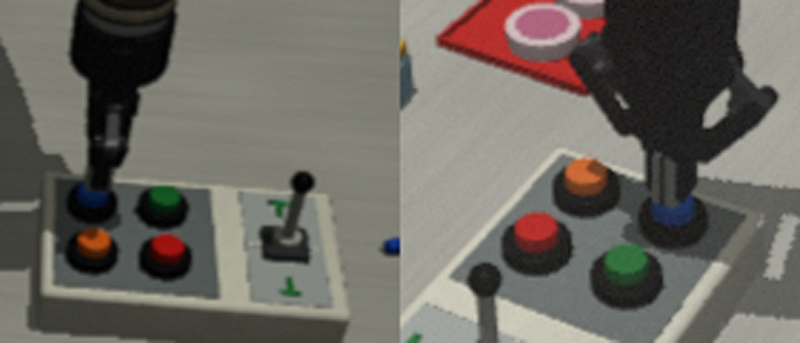

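The tip is just above the blue key, amber is back up, and the toggle is upright. Now I press blue.

Call:
drive_tool --pt "0.3 0 0 0 0" --pt "0.3 0 0 0 0" --pt "0.2 0 0 0 0" --pt "0.2 0 0 0 0" --pt "0.1 0 0 0 0" --pt "0 0 0 0 0" --pt "0 0 0 0 0"

```text
time: 48.85
eef_pos: [0.4774, 0.2119, 0.0398]
tcp_rot: [0.5, 0.5, -0.5, 0.5]
contact_force: [-3.4, -0.7, 15.1]
opening: -0.001
```

Call:
drive_tool --pt "-2 0 0 0 0" --pt "-3 0 0 0 0" --pt "0 0 -2.8 0 0" --pt "0 0 -2.8 0 0" --pt "0 0 0 0 0" --pt "3 0 0 0 0" --pt "0.9 0 0 0 0" --pt "0 0 0 0 0" --pt "0 0 0 0 0"

```text
time: 49.75
eef_pos: [0.476, 0.2671, 0.0479]
tcp_rot: [-0.5, -0.5, 0.501, -0.5]
contact_force: [-0.1, -0.3, 0.9]
opening: -0.004
```

Call:
drive_tool --pt "0.3 0 0 0 0" --pt "0.3 0 0 0 0" --pt "0.2 0 0 0 0" --pt "0.2 0 0 0 0" --pt "0.1 0 0 0 0" --pt "0 0 0 0 0" --pt "0 0 0 0 0"

```text
time: 50.45
eef_pos: [0.4773, 0.2676, 0.0398]
tcp_rot: [0.5, 0.5, -0.5, 0.5]
contact_force: [-5.2, -3.7, 14.3]
opening: 0.003
```

Green bottomed as well. I lift clear and make a last check.

Call:
drive_tool --pt "-2 0 0 0 0" --pt "-4 0 0 0 0" --pt "-4 0 0 0 0" --pt "-4 0 0 0 0" --pt "-2 0 4 0 0" --pt "0 0 4 0 0" --pt "0 0 4 0 0" --pt "0 0 4 0 0" --pt "0 0 0 0 0" --pt "0 0 0 0 0"

```text
time: 51.45
eef_pos: [0.4758, 0.107, 0.1966]
tcp_rot: [0.501, 0.5, -0.501, 0.499]
contact_force: [-0.4, 0.6, 0.4]
opening: -0.002
```

```bash
python3 - <<'E'
from h import *; from plant import read_camera,readout
np.set_printoptions(precision=4,suppress=True)
cs=[read_camera(n) for n in("scene","side")]
for c in cs:
    print([onz(c,b[0],.017)[0] for b in blobs(c["frame"],'pink')],[b[0] for b in blobs(c["frame"],'orange')])
print(readout.get_state()["contact_force"])
a=cs[0]["frame"][160:360,130:530];b=cs[1]["frame"][150:450,190:470]
cv2.imwrite("pics/m.png",np.vstack([cv2.resize(a,(600,300)),cv2.resize(b,(280,300)) if 0 else cv2.copyMakeBorder(b,0,0,0,320,cv2.BORDER_CONSTANT)])[:,:,::-1])
E
```

```text
[array([ 0.6822, -0.0356,  0.017 ]), array([0.6835, 0.0286, 0.017 ])] [[203.3, 196.3], [252.7, 212.0], [184.4, 225.4], [422.6, 233.2], [320.6, 352.1]]
[array([ 0.6816, -0.0375,  0.017 ]), array([0.6825, 0.0268, 0.017 ])] [[409.0, 187.8], [192.8, 228.2], [370.4, 206.9], [219.4, 246.2], [284.5, 320.0]]
[-0.0598 -0.2119  0.0102]
```

View pics/m.png

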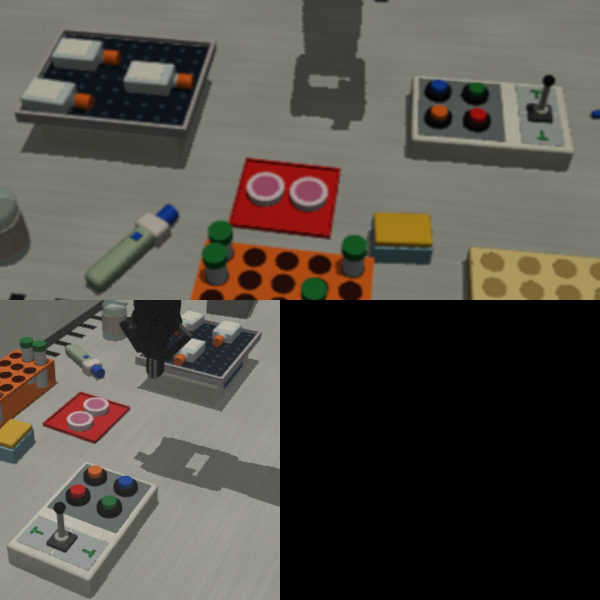

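The last check shows flask B has been knocked on the deck: its cap went from scene (193.8,219.2) to (184.4,225.4), into the far −y corner and maybe onto the rim. Everything else is in place. I'll look from above and fix it.

Call:
drive_tool --pt "-0.3 0.6 4.6 0 0" --pt "-0.3 0.6 4.6 0 0" --pt "-0.3 0.6 4.6 0 0" --pt "-0.3 0.6 4.6 0 0" --pt "-0.3 0.6 4.6 0 0" --pt "0 0.6 4.6 0 0" --pt "0 0.6 4.6 0 0" --pt "0 0.6 4.6 0 0" --pt "0 0.6 4.6 0 0" --pt "0 0.6 4.6 0 0"

```text
time: 52.55
eef_pos: [0.5368, -0.3529, 0.2113]
tcp_rot: [0.5, 0.501, -0.499, 0.5]
contact_force: [0.1, 0.7, 1.1]
opening: -0.001
```

Call:
drive_tool --pt "0 0.6 4.6 0 0" --pt "0 0.6 4.6 0 0" --pt "0 0 0 0 0" --pt "0 0 0 0 0"

```text
time: 52.95
eef_pos: [0.5483, -0.4439, 0.2103]
tcp_rot: [0.5, 0.501, -0.5, 0.499]
contact_force: [0.4, 0.7, -0.4]
opening: 0.003
```

```bash
python3 - <<'E'
from h import *; from plant import read_camera,readout
import pickle
np.set_printoptions(precision=4,suppress=True)
w=read_camera("wrist");sc=read_camera("scene");sd=read_camera("side");pickle.dump((w,sc,sd),open("w4.pkl","wb"))
print(w["eye"],readout.get_state()["eef_pos"])
print([b[:2] for b in blobs(w["frame"],'orange')])
im=np.zeros((600,800,3),np.uint8)
im[:420,:560]=cv2.resize(w["frame"],(560,420),interpolation=cv2.INTER_AREA)
im[420:600,:400]=cv2.resize(sc["frame"][180:252,135:295],(400,180),interpolation=cv2.INTER_CUBIC)
im[420:600,400:]=cv2.resize(sd["frame"][165:237,320:480],(400,180),interpolation=cv2.INTER_CUBIC)
cv2.imwrite("pics/n.png",im[:,:,::-1])
E
```

```text
[ 0.5471 -0.3611  0.373 ] [ 0.5484 -0.4424  0.2118]
[([269.2, 35.6], 929), ([418.4, 55.4], 971)]
```

View pics/n.png

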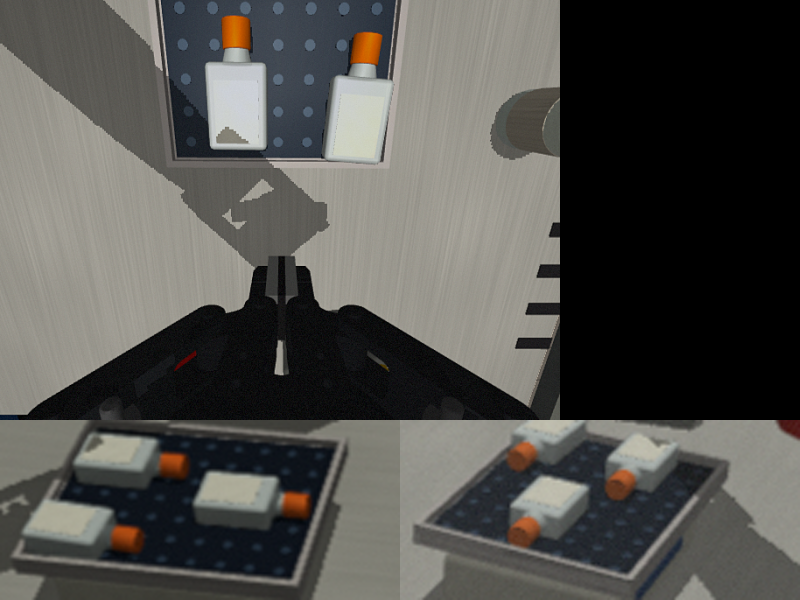

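```bash
python3 - <<'E'
from h import *
import pickle
np.set_printoptions(precision=4,suppress=True)
w,sc,sd=pickle.load(open("w4.pkl","rb"))
for n,v,cap in(('B',[(335,75),(393,79),(382,163),(324,158)],(418.4,55.4)),('A',[(207,63),(265,63),(266,150),(208,150)],(269.2,35.6))):
    P=onz(w,np.array(v)/.875,.106);m=P.mean(0);d=(P[0]+P[1]-P[2]-P[3])[:2];q=onz(w,cap,.097)[0];e=(q-m)[:2]
    print(n,P[:,:2],m[:2],np.degrees(np.arctan2(d[1],d[0])),np.degrees(np.arctan2(e[1],e[0])),np.linalg.norm(d)/2,np.linalg.norm((P[0]+P[3]-P[1]-P[2])[:2])/2)
# rim inner corners bottom right / left at floor level? use rim top inner
print(onz(w,np.array([(174,160),(386,161)])/.875,.088),onz(w,np.array([(168,167),(389,167)])/.875,.088))
print('capB tri scene/side: scene',onz(sc,[184.4,225.4],.094),'prior',onz(sc,[193.8,219.2],.094))
E
```

```text
B [[ 0.5897 -0.3396]
 [ 0.6362 -0.3426]
 [ 0.6344 -0.4101]
 [ 0.5838 -0.4057]] [ 0.611  -0.3745] 86.7164017477496 85.87479260096849 0.0668727698142581 0.04866145443160336
A [[ 0.4886 -0.3308]
 [ 0.5342 -0.3309]
 [ 0.5338 -0.3988]
 [ 0.4841 -0.3987]] [ 0.5102 -0.3648] 87.96642539792342 89.25879761066173 0.06795281264876844 0.04768048836517765
[[ 0.4477 -0.4104  0.088 ]
 [ 0.6438 -0.4115  0.088 ]] [[ 0.4414 -0.4169  0.088 ]
 [ 0.6472 -0.4171  0.088 ]]
capB tri scene/side: scene [[ 0.6146 -0.3225  0.094 ]] prior [[ 0.5916 -0.3078  0.094 ]]
```

From above, flask B looks inside the rim but jammed against its −y edge: body centre (0.611, −0.375), about 3° turned. I'll regrasp it high, with the tips above the rim, and set it back in its slot.

Call:
drive_tool --pt "0 3.1 -3.6 0 0.7" --pt "0 3.1 -3.6 2.5 0.7" --pt "0 0 0 0 0.7" --pt "3 0 0 0 0.7" --pt "4 0 0 0 0.7" --pt "2 0 0 0 0.7" --pt "0 0 0 0 0.7" --pt "0 0 0 0 0.7"

```text
time: 53.9
eef_pos: [0.6098, -0.372, 0.1226]
tcp_rot: [-0.511, -0.489, 0.511, -0.489]
contact_force: [-0.0, -0.3, 0.7]
opening: 0.7
```

Call:
drive_tool --pt "2 0.1 0 0 0.7" --pt "1.5 0 0 0 0.7" --pt "1 0 0 0 0.7" --pt "0.6 0 0 0 0.7" --pt "0 0 0 0 0.7" --pt "0 0 0 0 0.7"

```text
time: 54.5
eef_pos: [0.6109, -0.3728, 0.0713]
tcp_rot: [0.511, 0.489, -0.511, 0.489]
contact_force: [0.7, -0.2, -0.0]
opening: 0.697
```

Call:
drive_tool --pt "0 0 0 0 0.6" --pt "0 0 0 0 0.5" --pt "0 0 0 0 0.45" --pt "0 0 0 0 0.45" --pt "0 0 0 0 0.45"

```text
time: 55.0
eef_pos: [0.6114, -0.3732, 0.0724]
tcp_rot: [0.511, 0.488, -0.511, 0.49]
contact_force: [-0.1, 0.1, 6.0]
opening: 0.571
```

Call:
drive_tool --pt "-1 0 0 0 0.45" --pt "-2 0 0 0 0.45" --pt "0 0 0 -2.5 0.45" --pt "0 -1.8 -1.2 0 0.45" --pt "0 0 0 0 0.45" --pt "1.5 0 0 0 0.45" --pt "1 0 0 0 0.45" --pt "0 0 0 0 0.45" --pt "0 0 0 0 0.45"

```text
time: 55.9
eef_pos: [0.5924, -0.3604, 0.0746]
tcp_rot: [0.5, 0.5, -0.5, 0.499]
contact_force: [0.3, -0.3, -0.6]
opening: 0.573
```

Call:
drive_tool --pt "0.2 0 0 0 0.45" --pt "0.2 0 0 0 0.45" --pt "0.1 0 0 0 0.45" --pt "0 0 0 0 0.45" --pt "0 0 0 0 0.45"

```text
time: 56.4
eef_pos: [0.5929, -0.3607, 0.0722]
tcp_rot: [-0.5, -0.5, 0.5, -0.5]
contact_force: [-1.3, 1.7, 5.1]
opening: 0.575
```

Contact with the floor came at the same TCP height as at the grasp, so B was lying flat before. I release it, lift clear, park and check again by numbers.

Call:
drive_tool --pt "0 0 0 0 0.65" --pt "0 0 0 0 0.72" --pt "0 0 0 0 0.72" --pt "-2 0 0 0 0.72" --pt "-4 0 0 0 0.72" --pt "-4 0 0 0 0.72" --pt "-3.5 0 0 0 0.72" --pt "0 -1.5 4.5 0 0" --pt "0 -1.5 4.5 0 0" --pt "0 0 0 0 0"

```text
time: 57.4
eef_pos: [0.5601, -0.4557, 0.2057]
tcp_rot: [-0.501, -0.498, 0.502, -0.499]
contact_force: [-0.1, -0.4, -0.4]
opening: 0.211
```

```bash
python3 - <<'E'
from h import *; from plant import read_camera,readout
np.set_printoptions(precision=4,suppress=True)
w,*cs=[read_camera(n) for n in("wrist","scene","side")]
for c in cs:
    print([onz(c,b[0],.017)[0] for b in blobs(c["frame"],'pink')],[b[0] for b in blobs(c["frame"],'orange')])
print('caps wrist',[onz(w,b[0],.097)[0] for b in blobs(w["frame"],'orange')])
m=cv2.inRange(cv2.cvtColor(w["frame"],cv2.COLOR_RGB2HSV),(0.,0.,150.),(180.,40.,256.))
for x in cv2.findContours(cv2.morphologyEx(m,cv2.MORPH_CLOSE,np.ones((9,9))),cv2.RETR_EXTERNAL,cv2.CHAIN_APPROX_NONE)[0]:
    if 3000<cv2.contourArea(x)<20000: r=cv2.minAreaRect(x);print(onz(w,r[0],.106)[0],r[1],r[2])
for k,(a,b) in {'amber':((422.7,233.2),(284.5,319.9))}.items(): pass
for c,(u,v) in zip(cs,[(496,214),(249.5,358)]):
    g=c["frame"][v-12:v+12,int(u)-12:int(u)+12] if isinstance(v,int) else 0
    ys,xs=np.nonzero(g.max(2)<40);print('ball',xs.mean()+int(u)-12,ys.mean()+v-12,len(xs))
for c in cs: print([(k,b[0]) for k in('blue','green','red') for b in blobs(c["frame"],k) if 400<b[0][0]<470 and c is cs[0] or 255<b[0][0]<330 and c is cs[1]])
print(readout.get_state()["eef_pos"],readout.get_state()["time"])
E
```

```text
[array([ 0.6822, -0.0356,  0.017 ]), array([0.6836, 0.0284, 0.017 ])] [[203.3, 196.2], [252.7, 212.0], [192.9, 219.3], [422.7, 233.2], [320.6, 352.1]]
[array([ 0.6816, -0.0371,  0.017 ]), array([0.6827, 0.0269, 0.017 ])] [[376.2, 180.8], [409.2, 187.8], [192.8, 228.2], [370.7, 207.0], [217.3, 241.4], [211.6, 251.6], [204.4, 256.8], [284.5, 320.0]]
caps wrist [array([ 0.5111, -0.3083,  0.097 ]), array([ 0.5926, -0.3087,  0.097 ])]
[ 0.5097 -0.3572  0.106 ] (122.09664916992188, 70.3094253540039) 88.21009063720703
[ 0.5923 -0.3562  0.106 ] (71.092041015625, 121.51742553710938) 1.847610354423523
ball 495.40909090909093 213.52272727272728 44
ball 251.7433628318584 355.46902654867256 113
[('blue', [422.6, 216.2]), ('green', [447.2, 219.3]), ('red', [448.4, 235.9])]
[('blue', [303.4, 135.1]), ('blue', [285.6, 218.4]), ('blue', [314.7, 330.4]), ('green', [298.5, 351.3]), ('green', [279.1, 402.0]), ('red', [275.2, 268.0]), ('red', [267.2, 339.8])]
[ 0.5623 -0.4503  0.2049] 57.55
```

```bash
python3 -c "
from plant import sign_off
print(sign_off())"
```

```text
the job is handed in; nothing more can be done
None
```

The whole job was carried out and handed in at about 57.6 s; `sign_off` gives no verdict, so the checks below are my own.

**What I did**
- **Toggle:** I switched it to off by closing the jaws centred on its hinge, then let go. The first try was too high and slid over the ball without moving it; the second, lower, worked.
- **Dishes and flasks:** I stood both dishes in the red tray and laid the three flasks present flat on the deck.
- **Keys:** I pressed amber, blue and green in that order, each until it bottomed out (14–20 N, no further travel). Red was never touched.
- **Knocked flask:** after the keys, I found one flask had been pushed into the deck's far −y corner, against the rim. I put it back in its slot; the contact height suggests it had been lying flat there.

**Last checks**
- **Dishes:** at about (0.682, −0.036) and (0.683, 0.028), inside the tray limits.
- **Flasks:** apart from each other and inside the rim. The two on the −y side were re-measured from above, at about (0.510, −0.36) and (0.592, −0.36). The third was checked only by its unchanged cap position in the two fixed cameras.
- **Toggle and keys:** the ball's position is consistent with upright, and all four keys are back at their starting image positions.
- **Bystanders and robot:** I saw no change in the tip box or pipette controller, but I did not measure them. The robot was clear of everything.
- **Disagreement:** the fingertips sat about 2 cm higher than the reported TCP suggests, so I set heights by feel. The scene and wrist cameras also differed by 5–9 mm in x on the flasks, and I used the wrist values.

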